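Set the grinding rest on its marks and feel the stop gap

TASK

Using its black knob, move the cross-slide carrier of the grinding rest until the engraved dot stands under the fixed pointer, pause there, then move it on until the engraved cross stands under the pointer, and let go. Then take the taper feeler out of its wooden block and slide it, upright and tip first, down into the gap between the carrier's upright plate and the sprung stop plate until it drags snugly on both and the stop plate has given about two millimetres, without forcing it, and finish with the feeler still gripped and held at that depth, the cross still under the pointer. Leave the other loose things on the bench where they are.

Things in the scene. Friction and masses are not known exactly. Their poses are not given: they have to be found in the camera images.
- rest: Grinding rest fixed to the bench: grey base 240 x 250 mm, 20 mm high. x: feed direction (knob towards stop plate), y sideways, z up; origin at bench level, base spans x -130..110, y -125..125 mm. A saddle slides along y (90 mm) and carries the carrier, sliding along x (76 mm); each slide has about 9 N friction and stays where left. Pointer pillar 95 mm high at x -10, y 114 mm.
- pointer_tip (a point): Lower tip of the fixed steel pointer, a thin rod that reaches from the pillar at +y over the carrier; the tip is 62 mm above the bench, 2 mm above the carrier's top.
- carrier: The sliding carrier: dark steel plate 120 x 120 mm, 14 mm thick, its top 60 mm above the bench; origin under its centre, axes parallel to the rest's. It carries the knob, both marks and the upright plate.
- dot (a point): Centre of the round white-filled dot, 9 mm across, engraved in the carrier's top. In carrier axes (parallel to the rest's) the dot lies 30 mm in x and 18 mm in y from the cross.
- cross (a point): Centre of the white-filled cross, 14 mm across, engraved in the carrier's top.
- knob_top (a point): Centre of the top of the carrier's black round knob: upright cylinder 24 mm in diameter, 45 mm tall, its top 105 mm above the bench. Grip it from above and drag the carrier by it.
- carrier_lip (a point): Middle of the gap face (looks along the rest's +x) of the carrier's upright steel plate, 60 mm wide, at its top edge, 112 mm above the bench; edge rounded 5 mm, so the gap is narrowest 5 mm below. Moves with the carrier. With the cross under the pointer the gap to the stop plate is 5 mm, the plates' middles line up, and the gap is open down to 20 mm above the bench.
- stop_plate: Sprung steel stop plate, 44 mm wide; origin: middle of its gap face (looks along the rest's -x) at its top edge, 112 mm above the bench, edge rounded 5 mm. At rest the origin is at x 67, y 8 mm in the rest's frame; pushed, it gives along +x, 2.2 N per mm, at most 8 mm. At 2 mm of give, pushing the feeler further down takes about 2 to 6 N (under 2 N: it rubs on one plate only, so it is off-centre).
- feeler: Taper feeler, standing tip down in the block. Origin: middle of its tip, z up towards the handle. Steel wedge 26 mm wide (y), 80 mm long, 2 mm thick (x) at the tip growing evenly to 10 mm at 80 mm, alike on both sides; above it a dark wooden handle 16 (x) by 42 mm (y), from 80 to 138 mm above the tip. About 90 g. In the gap its x lies along the rest's x, either way round.
- block: Fixed wooden block 64 x 60 mm, 90 mm high, with a pocket right through, 18 mm (x) by 32 mm (y); the feeler's handle rests with its underside on the block's top, its tip 10 mm above the bench. Origin under the block's centre.
- oilstone: Loose grey stone 50 x 120 x 22 mm, leave alone; origin under its centre.
- jar: Loose jar, 64 mm across, 85 mm tall, leave alone; origin under its centre.
- wrench: Loose wrench 190 mm long, leave alone.
- driver: Loose screwdriver, leave alone.
- collar: Loose steel collar 48 mm across, 16 mm high, leave alone.
- mug: Loose mug, 90 mm tall, leave alone.
- dresser: Loose dark steel bar 22 x 110 x 20 mm, leave alone.
Things that resemble listed ones, but are neither listed nor needed, are in the scene too. What is shaped like the feeler but pink or turquoise is not meant.

How it is judged (in metres and radians):
On the way, in this order (a step that is already met when the one before it is completed fails the run):
1. the dot stands under the pointer (within 3 mm) (horizontal distance between dot and pointer_tip below 0.003 m), for 0.3 s.
2. the cross stands under the pointer (within 3 mm) and the knob is let go (horizontal distance between cross and pointer_tip below 0.003 m and contact force between the fingers and rest below 0.1 N), for 0.3 s.
3. the feeler is gripped and lifted clear of its block (height (world z) of feeler above 0.092 m and contact force between the fingers and feeler above 2 N and contact force between feeler and block below 0.05 N), for 0.1 s.
At the end, for the whole second after the job is handed in: Feeler held in the fingers, at rest, upright within 7 deg, tip 12 mm or more below the plates' tops, within 12 mm of the stop plate's middle, pressing both plates with 0.5 N or more; stop plate pushed back 1.0 to 3.2 mm; cross within 3.5 mm of the pointer (horizontal distance between cross and pointer_tip below 0.0035 m and x of stop_plate in the frame of rest between 0.068 and 0.0702 m and contact force between feeler and stop_plate above 0.5 N and contact force between feeler and carrier above 0.5 N and z of feeler in the frame of stop_plate below -0.012 m and y of feeler in the frame of stop_plate between -0.012 and 0.012 m and angle between feeler's own z axis and vertical below 0.12 rad and contact force between the fingers and feeler above 2 N and linear speed of feeler below 0.01 m/s); the arm keeps its last pose, push and grip.
It fails at once if the feeler is forced: the stop plate is pushed back more than 6 mm (x of stop_plate in the frame of rest above 0.073 m).
It fails at once if a bystander is moved more than 30 mm (distance of any of oilstone, jar, wrench, driver, collar, mug, dresser from where it was at the start of the episode above 0.03 m).
It also fails if it takes over 64 s, if anything falls off the work surface, if the arm or the gripper's body presses on something with over 40 N, if the wrist force passes 120 N, or if a joint passes its speed limit or range.

ROBOT

A 7-joint arm with a two-finger parallel gripper is mounted at the origin on the work surface. World frame = base frame: x ahead of the robot, y to its left, z up, the work surface at z = 0. Lengths are in mm, angles in rad, forces in N, time in s.
With the tool pointing down it reaches from about 400 to 900 mm from the base axis. Payload 5.5 kg.
Tool frame: the origin (TCP) lies midway between the tips of the shut fingers; the grasp point (between the pads) lies 19 mm behind it (robot.grip_depth is the distance from the TCP to the grasp point, in mm); x points along the fingers, z is the direction in which the jaws open and shut, and the axes are right-handed (so a half turn about x gives the same grasp; the last joint's range is limited). The gripper opens to 85 mm and grips with 20 to 120 N. Pads are 22 mm wide; open, the fingers measure 114 mm over their backs; the gripper's body (76 mm by 85 mm) begins 54 mm behind the grasp point. The pads swing forward as they close: fully open they stand 13 mm farther back than shut.
Start: joints at [1.514, 0.501, -0.427, 1.55, 0.221, 1.138, -0.21], TCP at [204.378, -617.033, 231.31] pointing down, gripper open.
Joint ranges: [-2.88, 2.88], [-0.31, 2.03], [-1.54, 1.56], [0.2, 2.42], [-1.41, 4.55], [0.19, 2.02], [-2.57, 2.57]. Speed limits (rad/s): [2.57, 2.57, 3.14, 3.14, 3.14, 3.14, 3.14].

INTERFACE

Orientations are given as [roll, pitch, yaw] about the fixed x, y, z axes, in that order (R = Rz(yaw) Ry(pitch) Rx(roll)).
In Python, from plant import robot gives the robot as it stands.
- The arm moves only by the tool play_rows, never from a script. Its argument "targets" is a list of rows, each a list of 4 numbers: the shift along the tool's x, y, z in units of 30 mm (1.0 is 30 mm), then the turn about the tool's x in units of 5 degrees (1.0 is 5 degrees). In form: [[x, y, z, roll], ...]. A call has 1 to 8 rows; each row is the pose to reach, as a shift and turn from the pose commanded when the call began, along the tool's axes at that moment; what a row does not reach only later rows make up. A row lasts 1/12 s, in which the tool goes at most 41.7 mm and 7.16 degrees, less where a joint would pass 70% of its speed; a pose out of reach is approached as far as the arm can. A call with a gripper value outside its range is refused whole. "jaw" is the finger opening in mm, from 0 to 85.4, set as the call begins (left out, the last holds). The fingers move at their own pace and stop on an object; "newtons" is the grip in N (left out, the last holds). Time passes only in rows, so rows that repeat a pose let the fingers close. It gives the time, the measured TCP pose, the force and the opening at its end, in the units of the state.
- robot.observe(): the state, without advancing time (a new reading comes with each control period).
- robot.get_image(name): name is "scene" or "top" or "wrist"; returns a dict with "frame" (480x640x3 uint8, red, green, blue), "range_z" (480x640 float32, mm along the optical axis (not along the pixel's ray), 0 where there is no reading), "intrinsics" (3x3 intrinsics, pixels), "R" (3x3) and "t" (3): a world point X has camera coordinates R X + t. Camera axes: x right, y down, z forward; pixel columns grow to the right and rows downward; lengths in mm; the calibration is good to about 2 mm. A picture is of the moment at which its call begins.
- robot.job_done(): hands the job in, once; it reports no verdict.
Trained networks look in the newest picture that a camera, given by its name, has taken for a name from the list of things; names that differ only in an ending like _2 or _b are one class to them, and where a whole thing is asked for, a point or a joint stands for the part that bears it (a point fixed in the world has none). Each returns a list of dicts, best first, with "conf" (0 to 1); they miss things now and then, are a little off and sometimes report something else, mostly with a low value. They report only what shows in the picture. A call takes as long as a camera call. They do not tell look-alikes from the thing itself.
- robot.recognise(camera, label): "at" ([column, row] in pixels, amid what is visible of it).
The state is a dict: "clock": time; "q": joint angles; "qd": joint speeds; "tau": joint torques, N m; "tcp_pos": TCP position; "tool_rot": TCP orientation; "wrist_force": force on the tool from outside, world axes, zero at the start; "torque": the same for the moment, N m; "gripper_width": finger opening in mm.
Only numpy, scipy, OpenCV 4.12 (cv2) and the standard library are available. Lean on these libraries where they do the work, as an engineer would, in place of code of your own. Each camera call takes 0.05 s, during which the arm holds its last target.

## Working session

There is one attempt and no reset: what is moved stays moved. The work goes in short steps, Python scripts to look and compute and a tool call to move; the robot and the scene stay as the last step left them, time stands still between calls to the robot, and variables do not carry over. Pictures are saved under pics/ and viewed, and the job is handed in when it is done.

Besides the shell and the picture viewer there is one more tool, called in YAML: its name, and indented under it one key for each argument. play_rows: Moves the arm, as the interface text tells. Its arguments: {"type":"object","properties":{"targets":{"type":"array","items":{"type":"array","items":{"type":"number"}}},"jaw":{"type":"number"},"newtons":{"type":"number"}},"required":["targets"]}

```bash
mkdir -p pics; ls
python3 - <<'E'
from plant import robot
import cv2,numpy as np
o=robot.observe();print(o)
for n in ["scene","top","wrist"]:
    d=robot.get_image(n); cv2.imwrite(f"pics/{n}0.png",d["frame"][:,:,::-1]); np.savez(f"{n}0.npz",**d)
    print(n,d["R"].round(3).tolist(),d["t"],d["intrinsics"].tolist())
E
```

```text
pics
{'clock': 0.0, 'q': array([ 1.51419791,  0.50183939, -0.42678865,  1.55142765,  0.22080406,
        1.13829513, -0.21029574]), 'qd': array([-1.24800431e-03, -2.47042026e-04, -1.08383369e-03, -4.64915381e-04,
       -6.49553957e-05,  1.71498153e-04, -6.30765796e-04]), 'tau': array([ 1.89991374e-04, -5.69514048e+01, -5.81570283e+00, -2.80936378e+01,
        1.06854143e-02,  1.20132082e-02,  2.26020035e-05]), 'tcp_pos': array([ 204.08541772, -616.4149628 ,  230.27371911]), 'tool_rot': array([3.10881567, 1.56888327, 1.85787189]), 'wrist_force': array([ 0.12744373, -0.60699849,  0.28052117]), 'torque': array([-0.03446256,  0.05135208, -0.05244177]), 'gripper_width': 85.18159499384258}
scene [[0.109, 0.994, -0.0], [0.755, -0.082, -0.651], [-0.647, 0.071, -0.759]] [  23.93380705 -316.25303462 1394.89067855] [[532.6371887189737, 0.0, 326.3892125903945], [0.0, 532.6371887189737, 233.79227824154125], [0.0, 0.0, 1.0]]
top [[-0.025, -1.0, 0.01], [-0.982, 0.023, -0.188], [0.188, -0.015, -0.982]] [-103.92116537  484.74256139 1120.69350656] [[599.7068530501707, 0.0, 319.04929942519414], [0.0, 599.7068530501707, 243.2585309809874], [0.0, 0.0, 1.0]]
wrist [[0.313, -0.95, -0.002], [-0.899, -0.297, 0.323], [-0.307, -0.099, -0.946]] [-649.5800343   -39.91477473  381.48826339] [[417.6709510004953, 0.0, 315.40014224756555], [0.0, 417.6709510004953, 241.0764667073633], [0.0, 0.0, 1.0]]
```

View pics/scene0.png

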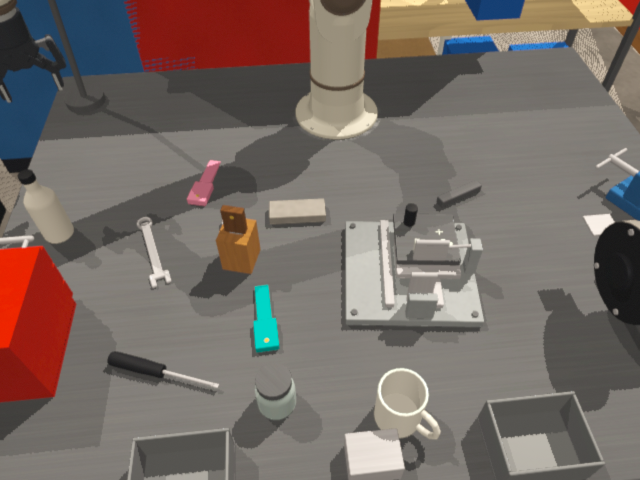

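View pics/top0.png

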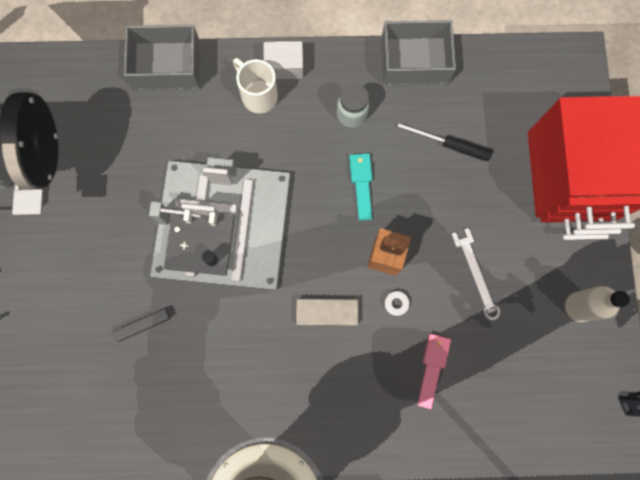

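View pics/wrist0.png

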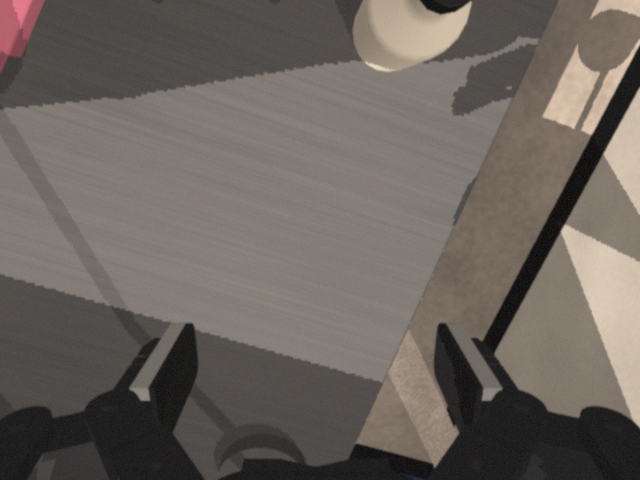

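```bash
cat > h.py <<'E'
import numpy as np,cv2
from scipy.spatial.transform import Rotation as Ro
def load(n): return dict(np.load(n))
def px2w(d,u,v,z=None,r=2):
    K,R,t=d["intrinsics"],d["R"],d["t"]
    ray=R.T@np.linalg.inv(K)@np.array([u,v,1.]); c=-R.T@t
    if z is None:
        w=d["range_z"][int(v)-r:int(v)+r+1,int(u)-r:int(u)+r+1]; w=w[w>0]
        return c+ray*np.median(w)
    return c+ray*(z-c[2])/ray[2]
def w2px(d,X):
    p=d["intrinsics"]@(d["R"]@np.asarray(X,float)+d["t"]); return p[:2]/p[2]
def cloud(d):
    K,R,t=d["intrinsics"],d["R"],d["t"]
    v,u=np.mgrid[0:480,0:640]; z=d["range_z"].astype(float)
    P=np.stack([(u-K[0,2])/K[0,0]*z,(v-K[1,2])/K[1,1]*z,z],-1)
    W=(P-t)@R; W[z<=0]=np.nan
    return W
E
python3 - <<'E'
from plant import robot
from h import *
for n in ["scene","top","wrist"]:
    d=load(n+"0.npz")
    for l in ["rest","pointer_tip","carrier","dot","cross","knob_top","carrier_lip","stop_plate","feeler","block","oilstone","jar","wrench","driver","collar","mug","dresser"]:
        try:
            for x in robot.recognise(n,l)[:4]:
                print(n,l,np.round(x["at"],1),round(x["conf"],2),px2w(d,*x["at"]).round(1))
        except Exception as e: print(n,l,e)
E
```

```text
scene rest [410.5 272.1] 0.67 [563.1  73.3  47.4]
scene pointer_tip [413.6 272.6] 0.69 [608.9  61.4 109.4]
scene carrier [424. 239.] 0.89 [497.6 112.3  61.6]
scene carrier [423.2 282.8] 0.74 [619.5  78.5  91.1]
scene dot [421.4 239.1] 0.96 [498.  106.9  62.4]
scene cross [420.4 238.3] 0.89 [495.1 105.7  61.6]
scene knob_top [423.  237.1] 0.43 [492.7 111.4  61.6]
scene carrier_lip [424.6 238.9] 0.62 [496.9 113.7  60.8]
scene stop_plate [426.8 282.1] 0.79 [619.7  84.6  92.7]
scene feeler [264.2 321.1] 0.95 [ 620.9 -205.3   17. ]
scene feeler [233.6 216.3] 0.72 [ 469.1 -245.1  138.1]
scene feeler [204.6 187.4] 0.57 [ 261.2 -326.2   17.6]
scene block [242.8 247.2] 0.85 [ 496.6 -235.4   81.4]
scene block [421.5 279.8] 0.66 [618.6  74.5  99.4]
scene oilstone [298.4 214.7] 0.61 [ 371.5 -124.3   22.9]
scene jar [276.9 388.8] 0.98 [ 784.2 -185.4   84.8]
scene wrench [154.9 251.6] 0.95 [ 427.5 -421.5    7.6]
scene driver [143.3 366.7] 0.96 [ 692.8 -410.5   25. ]
scene driver [424.4 238.2] 0.7 [495.8 113.5  61.7]
scene driver [234.1 217. ] 0.28 [ 469.3 -244.4  136.4]
scene mug [403.6 403. ] 0.7
[... 514 characters left out ...]
0.59 [610.8  77.6  70.6]
top feeler [362.7 182.2] 0.95 [ 613.4 -208.5   13.5]
top feeler [431.4 367.4] 0.83 [ 239.5 -327.    12.3]
top feeler [395.5 244. ] 0.75 [ 458.3 -249.8  147.4]
top feeler [201.7 240.3] 0.71 [490.5 109.8  60.3]
top block [387.8 256.8] 0.55 [ 445.  -242.5   90.4]
top oilstone [327.1 314. ] 0.79 [ 346.4 -128.1   21.8]
top jar [355.9 105. ] 0.97 [ 750.4 -194.6   84.5]
top driver [457.4 144.7] 0.89 [ 686.3 -405.5   23. ]
top collar [398.1 298.7] 0.9 [ 373.9 -269.5   10.1]
top mug [254.5  82.9] 0.88 [839.2  12.    6.1]
top dresser [138.1 325. ] 0.92 [334.3 237.9  20.4]
top dresser [386.6 259.7] 0.45 [ 439.9 -240.3   88.7]
wrist feeler [15.6 23.5] 0.81 [ 264.2 -354.7   16. ]
```

Run:
```python
from h import *
a=cv2.imread("pics/top0.png")
cv2.imwrite("pics/top_rest.png",cv2.resize(a[145:305,135:305],None,fx=3.5,fy=3.5,interpolation=cv2.INTER_CUBIC))
b=cv2.imread("pics/scene0.png")
cv2.imwrite("pics/sc_rest.png",cv2.resize(b[190:340,330:500],None,fx=4,fy=4,interpolation=cv2.INTER_CUBIC))
c=np.hstack([cv2.resize(a[220:285,360:420],(360,390),interpolation=cv2.INTER_CUBIC),cv2.resize(b[195:280,205:275],(360,390),interpolation=cv2.INTER_CUBIC)])
cv2.imwrite("pics/feeler.png",c)
```

```text
(no output)
```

View pics/top_rest.png

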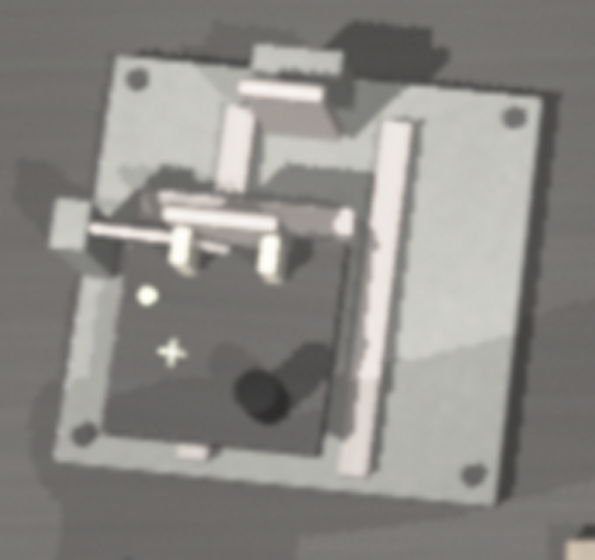

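View pics/sc_rest.png

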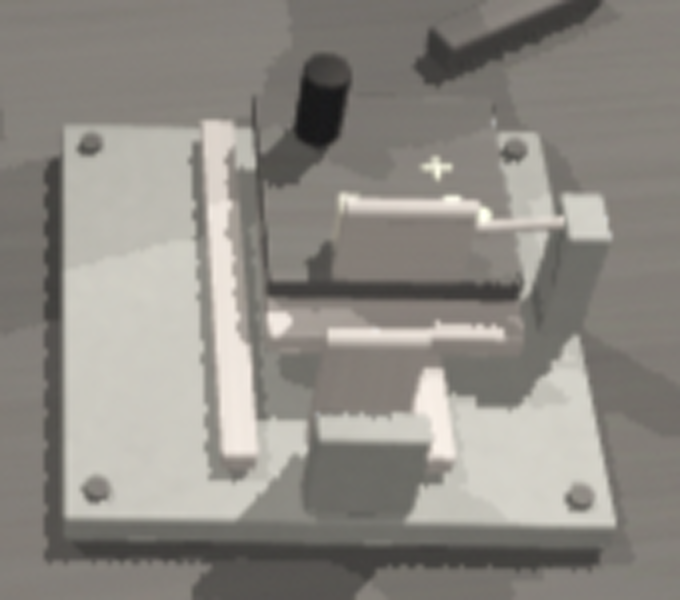

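View pics/feeler.png

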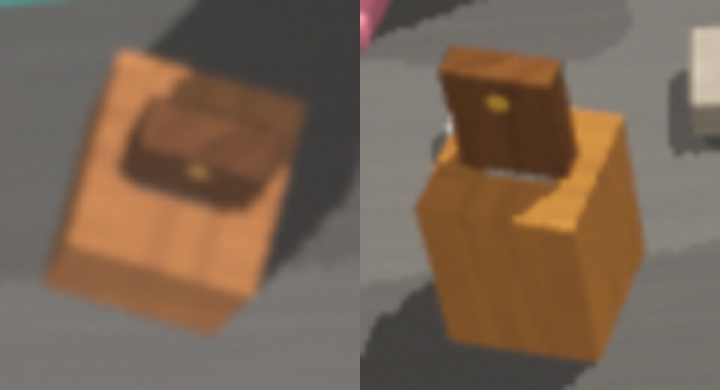

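Run:
```python
from h import *
t=load("top0.npz"); s=load("scene0.npz")
pts=[px2w(t,x/3.5+135-.36,y/3.5+145-.36,20) for x,y in [(115,57),(545,95),(500,500),(55,460)]]
pts=np.array(pts);print(pts.round(1))
e=[np.linalg.norm(pts[i]-pts[(i+1)%4]) for i in range(4)];print(e)
print("yaw",[np.degrees(np.arctan2(*(v[1::-1]))) for v in (pts[0]-pts[3],pts[1]-pts[2])],[np.degrees(np.arctan2(*(v[1::-1])))-90 for v in (pts[0]-pts[1],pts[3]-pts[2])])
c=pts.mean(0);print("centre",c)
ps=[px2w(s,x/4+330-.4,y/4+190-.4,20) for x,y in [(612,525),(65,520),(65,125),(535,132)]]
ps=np.array(ps);print(ps.round(1),ps.mean(0),np.linalg.norm(ps[0]-ps[1]),np.linalg.norm(ps[1]-ps[2]))
for nm,d,sc,o in (("top",t,3.5,(135,145)),("scene",s,4,(330,190))):
  W=cloud(d)
  m=(abs(W[...,2]-20)<4)&(abs(W[...,0]-c[0])<190)&(abs(W[...,1]-c[1])<190)
  m=m.astype(np.uint8); n,l,st,_=cv2.connectedComponentsWithStats(m); k=1+np.argmax(st[1:,4])
  P=W[l==k]; r=cv2.minAreaRect(P[:,:2].astype(np.float32)); print(nm,r)
for nm,u,v,z in (("cross",172,352,60),("dot",148,295,60),("knob",262,393,105),("tipcand",228,250,62),("ptr at pillar",92,228,None),("tip180",180,240,62)):
  print(nm,px2w(t,u/3.5+135-.36,v/3.5+145-.36,z,1).round(1))
for nm,u,v,z in (("cross",436,167,60),("knobtop",327,70,105)):
  print(nm,px2w(s,u/4+330-.4,v/4+190-.4,z,1).round(1))
```

```text
[[665.2 188.7  20. ]
 [636.7 -61.3  20. ]
 [400.7 -32.3  20. ]
 [429.2 217.   20. ]]
[np.float64(251.63663024222623), np.float64(237.7679526201853), np.float64(250.93608305926904), np.float64(237.69994013762746)]
yaw [np.float64(-6.843804777239186), np.float64(-7.012529350716246)] [np.float64(-6.511071285698009), np.float64(-6.525436392170775)]
centre [532.95146489  78.05624048  20.        ]
[[665.1 187.4  20. ]
 [635.7 -58.   20. ]
 [397.2 -26.2  20. ]
 [428.9 218.2  20. ]] [531.71632296  80.33197125  20.        ] 247.12705185088745 240.54037088210626
top ((532.01025390625, 78.63105010986328), (250.19924926757812, 240.74807739257812), 82.78618621826172)
scene ((531.7017822265625, 81.79783630371094), (249.33547973632812, 244.59844970703125), 82.39897155761719)
cross [481.7 144.   60. ]
dot [514.  157.8  60. ]
knob [450.  87. 105.]
tipcand [538.  113.8  62. ]
ptr at pillar [544.1 180.9  93.5]
tip180 [544.2 140.3  62. ]
cross [480.2 145.8  60. ]
knobtop [451.1  91.9 105. ]
```

```bash
cat >> h.py <<'E'
def toolR(o): return Ro.from_euler('xyz',o["tool_rot"]).as_matrix()
def move(o,target,grid=True):
    "units in tool frame for world displacement to target tcp"
    return toolR(o).T@(np.asarray(target,float)-o["tcp_pos"])/30
E
python3 - <<'E'
from plant import robot
from h import *
o=robot.observe();R=toolR(o);print(R.round(3))
d=load("wrist0.npz");c=-d["R"].T@d["t"];print("cam in tool",R.T@(c-o["tcp_pos"]),"optical axis in tool",R.T@d["R"][2], "cam x",R.T@d["R"][0])
print(move(o,[470,85,300]))
a=np.radians(-6.9);Rr=np.array([[np.cos(a),-np.sin(a)],[np.sin(a),np.cos(a)]])
o0=np.array([532.3,79.])+Rr@[10,0]
print("origin",o0)
for n,p in dict(cross=(481,145),dot=(514,158),knob=(450.5,88.5),tip=(538,113.8)).items(): print(n,(Rr.T@(np.array(p)-o0)).round(1))
E
```

```text
[[ 0.     0.949  0.314]
 [-0.     0.314 -0.949]
 [-1.     0.     0.   ]]
cam in tool [-141.42859448   84.46148341    0.37780806] optical axis in tool [ 0.94641535 -0.32294438 -0.00221491] cam x [ 0.00186623 -0.00138932  0.99999729]
[ -2.28908804  15.7617706  -19.43177196]
origin [542.22757342  77.79863161]
cross [-68.9  59.4]
dot [-37.7  76.2]
knob [-92.3  -0.4]
tip [-8.5 35.2]
```

Run:
```python
from plant import robot
from h import *
o=robot.observe()
print(move(o,[450,-220,280]),move(o,[490,110,270]))
```

```text
[-1.62222981 11.93302663 -9.99005497] [ -1.28906009  16.65653639 -20.01334497]
```

play_rows:
  targets:
    - [-0.2, 0.7, -0.6, 0]
    - [-0.4, 1.5, -1.3, 0]
    - [-0.6, 2.5, -2.1, 0]
    - [-0.8, 3.5, -2.9, 0]
    - [-1, 4.5, -3.7, 1]
    - [-1.2, 5.5, -4.5, 2]
    - [-1.4, 6.5, -5.3, 3]
    - [-1.6, 7.5, -6.1, 4]

```text
clock: 3.37
tcp_pos: [361.2, -371.0, 279.9]
tool_rot: [0.471, 1.57, -1.133]
wrist_force: [0.2, -0.3, 0.1]
gripper_width: 85.5
```

Run:
```python
from plant import robot
from h import *
o=robot.observe();print(o["clock"],o["tcp_pos"],o["tool_rot"],o["wrist_force"])
print(move(o,[490,110,270]))
```

```text
3.3667 [ 361.17218513 -370.95715895  279.90923234] [ 0.47146025  1.56994993 -1.13305828] [ 0.21890547 -0.32794631  0.13039918]
[  0.31955842   3.75116543 -16.16782002]
```

play_rows:
  targets:
    - [0, 0.5, -1.2, 0]
    - [0, 1, -2.5, 0]
    - [0, 1.4, -3.8, 0.5]
    - [0, 1.8, -5.1, 1]
    - [0, 2.1, -6.4, 1]
    - [0, 2.4, -7.7, 1]
    - [0, 2.7, -9, 1]
    - [0, 3, -10.3, 1]

```text
clock: 4.03
tcp_pos: [459.6, -64.5, 279.8]
tool_rot: [0.888, 1.569, -0.8]
wrist_force: [1.3, -0.5, 0.5]
gripper_width: 85.5
```

play_rows:
  targets:
    - [0, 0, -1.3, 0]
    - [0.1, 0, -2.6, 0]
    - [0.2, 0, -3.9, 0]
    - [0.3, 0, -5.0, 0]
    - [0.3, 0, -5.5, 0]
    - [0.3, 0, -5.6, 0]
    - [0.3, 0, -5.6, 0]

```text
clock: 4.62
tcp_pos: [478.8, 101.8, 270.4]
tool_rot: [2.842, 1.571, 1.158]
wrist_force: [0.3, -0.2, -0.2]
gripper_width: 85.2
```

Run:
```python
from plant import robot
from h import *
o=robot.observe();print(o["clock"],o["tcp_pos"],toolR(o).round(3))
d=robot.get_image("wrist"); np.savez("w1.npz",**d); cv2.imwrite("pics/w1.png",d["frame"][:,:,::-1])
for l in ["pointer_tip","dot","cross","knob_top","carrier_lip","stop_plate"]:
    for x in robot.recognise("wrist",l)[:3]:
        print(l,np.round(x["at"],1),round(x["conf"],2))
```

```text
4.6167 [478.81828335 101.75640637 270.39614485] [[ 0.     0.994 -0.113]
 [ 0.    -0.113 -0.994]
 [-1.     0.    -0.   ]]
pointer_tip [330.  123.3] 0.88
pointer_tip [297.2 185.1] 0.58
dot [296.6 186.5] 0.62
cross [299.8 187. ] 0.65
knob_top [296.3 185. ] 0.83
carrier_lip [300. 186.] 0.61
stop_plate [326.3  19.7] 0.95
```

View pics/w1.png

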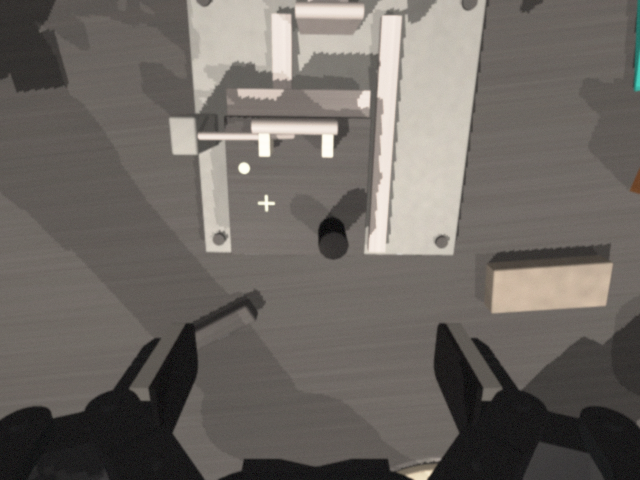

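Run:
```python
from h import *
a=cv2.imread("pics/w1.png")
cv2.imwrite("pics/w1c.png",cv2.resize(a[75:265,160:390],None,fx=3.4,fy=3.1,interpolation=cv2.INTER_CUBIC))
```

```text
(no output)
```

View pics/w1c.png

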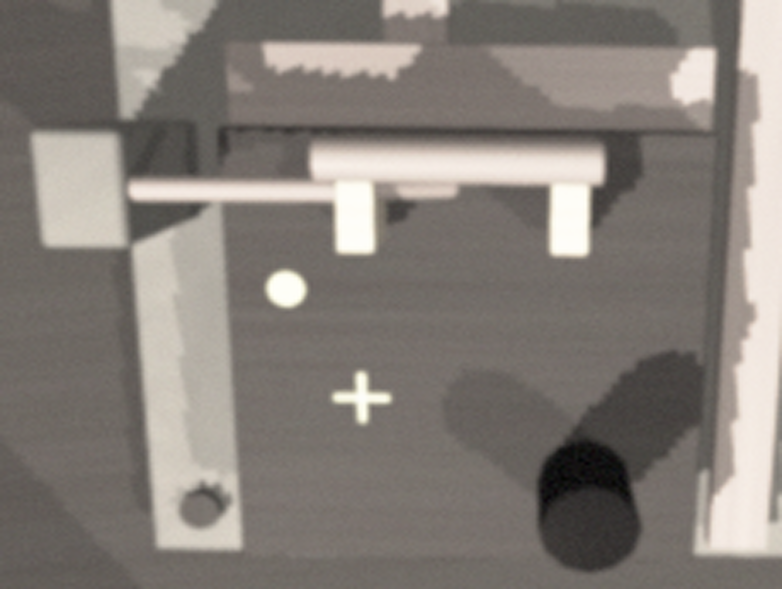

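Run:
```python
from h import *
d=load("w1.npz");W=cloud(d)
a=np.radians(-6.9);Rr=np.array([[np.cos(a),-np.sin(a)],[np.sin(a),np.cos(a)]]);o0=np.array([542.2,77.8])
def rest(P): return np.r_[Rr.T@(P[:2]-o0),P[2]]
for v in (134,135,136,137):
  print(v,[ (u,)+tuple(rest(W[v,u]).round(0).astype(int)) for u in list(range(200,252,8))+list(range(272,302,2)) if np.isfinite(W[v,u,0])])
f=d["frame"].astype(int).sum(2)
print(f[130:142,272:302:1])
# cloud rectangle
m=(abs(W[...,2]-20)<4).astype(np.uint8);n,l,st,_=cv2.connectedComponentsWithStats(m);k=1+np.argmax(st[1:,4])
P=W[l==k];print(cv2.minAreaRect(P[:,:2].astype(np.float32)))
# lip : z>108
m=(W[...,2]>100)&(W[...,2]<118);v,u=np.nonzero(m);Q=np.array([rest(p) for p in W[m]]);
s=(u>240)&(u<345)&(v<150);print(len(Q),Q[s].min(0),Q[s].max(0),np.median(Q[s],0))
s=(v<30);print("stop",Q[s].min(0),Q[s].max(0),np.median(Q[s],0))
s=(v>200)&(u<360)&(v<270);print("knob",Q[s].min(0),Q[s].max(0),np.median(Q[s],0))
for n,(x,y,z) in dict(cross=(361,398,60),dot=(286,289,60),tip=(456,190,62)).items():
  p=px2w(d,160+x/3.4-.35,75+y/3.1-.35,z);print(n,p.round(1),rest(p).round(1))
```

```text
134 [(200, np.int64(-7), np.int64(103), np.int64(91)), (208, np.int64(-7), np.int64(97), np.int64(92)), (216, np.int64(-7), np.int64(91), np.int64(90)), (224, np.int64(-7), np.int64(85), np.int64(90)), (232, np.int64(-7), np.int64(80), np.int64(88)), (240, np.int64(-7), np.int64(73), np.int64(89)), (248, np.int64(-7), np.int64(67), np.int64(88)), (272, np.int64(-7), np.int64(50), np.int64(82)), (274, np.int64(-7), np.int64(48), np.int64(81)), (276, np.int64(-7), np.int64(47), np.int64(80)), (278, np.int64(-5), np.int64(43), np.int64(107)), (280, np.int64(-5), np.int64(42), np.int64(108)), (282, np.int64(-5), np.int64(40), np.int64(108)), (284, np.int64(-5), np.int64(39), np.int64(108)), (286, np.int64(-5), np.int64(37), np.int64(109)), (288, np.int64(-5), np.int64(36), np.int64(107)), (290, np.int64(-5), np.int64(35), np.int64(108)), (292, np.int64(-5), np.int64(33), np.int64(108)), (294, np.int64(-5), np.int64(32), np.int64(109)), (296, np.int64(-5), np.int64(30), np.int64(109)), (298, np.int64(-5), np.int64(29), np.int64(110)), (300, np.int64(-5), np.int64(27), np.int64(108))]
135 
[... 4682 characters left out ...]
88 327 325 330 328 330 324 325
  336 332 332 339 337 334 325 327 330 334 339 339]]
((526.6064453125, 80.45840454101562), (250.5966339111328, 227.70314025878906), 82.8676986694336)
3133 [ -5.06332265  -1.65212141 100.02766425] [ 78.16426567  61.69450251 113.84175288] [  3.48431106  21.73633251 111.04353588]
stop [ 67.85132089 -13.60058855 100.02766425] [ 78.16426567  30.26909594 113.84171177] [ 72.34796063   8.79475136 111.05736894]
knob [-101.43682799   -8.72895225  100.07457021] [-78.14602281  14.06077506 106.93755908] [-89.27699271   2.43399811 104.68383778]
cross [482.9 144.6  60. ] [-66.9  59.1  60. ]
dot [515.1 158.4  60. ] [-36.6  76.7  60. ]
tip [536.3 113.   62. ] [-10.1  34.2  62. ]
```

```bash
python3 - <<'E'
from h import *
d=load("w1.npz");W=cloud(d)
a=np.radians(-6.9);Rr=np.array([[np.cos(a),-np.sin(a)],[np.sin(a),np.cos(a)]]);o0=np.array([542.2,77.8])
def rest(P): return np.r_[Rr.T@(P[:2]-o0),P[2]]
for u in (265,285,305,325):
  print(u,[(v,)+tuple(int(q) for q in rest(W[v,u]).round(0)) for v in range(112,142,2)])
for v in (124,128):
  print(v,[(u,)+tuple(int(q) for q in rest(W[v,u]).round(0)) for u in list(range(246,258))+list(range(330,344))])
for u in (325,):
  print(u,[(v,)+tuple(int(q) for q in rest(W[v,u]).round(0)) for v in range(0,24,2)])
for v in (8,12):
  print(v,[(u,)+tuple(int(q) for q in rest(W[v,u]).round(0)) for u in list(range(290,306,2))+list(range(354,372,2))])
E
python3 - <<'E'
import sys;sys.path.insert(0,'.')
from h import *
d=load("top0.npz")
a=cv2.cvtColor(d["frame"],cv2.COLOR_RGB2BGR)
cv2.imwrite("pics/topc2.png",cv2.resize(a[195:225,145:245],None,fx=8,fy=8,interpolation=cv2.INTER_CUBIC))
E
```

```text
265 [(112, 8, 59, 44), (114, 6, 59, 47), (116, 5, 59, 50), (118, 4, 57, 66), (120, 5, 52, 109), (122, 3, 52, 111), (124, 2, 52, 112), (126, 1, 52, 112), (128, -1, 52, 111), (130, -2, 52, 112), (132, -3, 52, 111), (134, -6, 54, 91), (136, -8, 54, 90), (138, -9, 54, 91), (140, -11, 55, 90)]
285 [(112, 8, 42, 46), (114, 6, 42, 45), (116, 5, 42, 47), (118, 4, 41, 60), (120, 5, 38, 108), (122, 3, 38, 111), (124, 2, 38, 111), (126, 1, 38, 111), (128, -1, 38, 112), (130, -2, 38, 112), (132, -3, 38, 111), (134, -5, 38, 107), (136, -9, 40, 77), (138, -11, 41, 74), (140, -13, 42, 61)]
305 [(112, 8, 25, 46), (114, 7, 25, 46), (116, 5, 25, 46), (118, 4, 25, 59), (120, 5, 24, 109), (122, 3, 24, 110), (124, 2, 24, 111), (126, 1, 24, 112), (128, -1, 24, 112), (130, -2, 24, 113), (132, -3, 24, 110), (134, -5, 24, 110), (136, -10, 25, 60), (138, -12, 25, 61), (140, -13, 25, 60)]
325 [(112, 8, 9, 45), (114, 7, 9, 47), (116, 5, 9, 46), (118, 4, 9, 60), (120, 4, 9, 86), (122, 3, 10, 110), (124, 2, 10, 112), (126, 1, 10, 112), (128, 0, 10, 113), (130, -2, 10, 112), (132, -3, 10, 110), (134, -5, 10, 110),
[... 1258 characters left out ...]
 69, 10, 90)]
8 [(290, 91, 38, 19), (292, 91, 37, 19), (294, 90, 35, 20), (296, 74, 29, 113), (298, 74, 28, 113), (300, 74, 27, 112), (302, 73, 26, 113), (304, 74, 24, 112), (354, 74, -8, 112), (356, 74, -9, 112), (358, 74, -10, 110), (360, 74, -11, 114), (362, 74, -13, 112), (364, 91, -24, 20), (366, 91, -25, 19), (368, 91, -27, 20), (370, 91, -28, 20)]
12 [(290, 87, 38, 20), (292, 87, 37, 20), (294, 87, 35, 20), (296, 72, 29, 111), (298, 71, 28, 112), (300, 71, 27, 112), (302, 71, 26, 112), (304, 72, 24, 111), (354, 72, -8, 111), (356, 72, -9, 113), (358, 72, -10, 112), (360, 72, -12, 112), (362, 72, -13, 112), (364, 88, -24, 20), (366, 88, -25, 20), (368, 88, -27, 21), (370, 88, -29, 19)]
```

View pics/topc2.png

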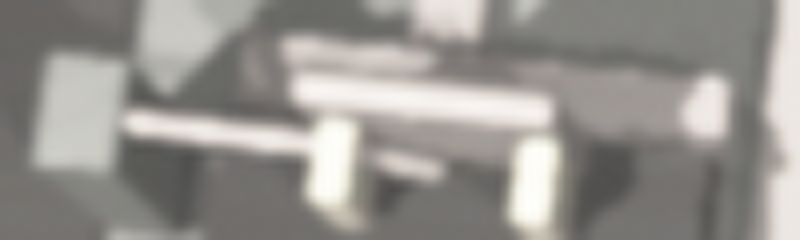

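Run:
```python
from plant import robot
from h import *
o=robot.observe()
a=np.radians(-6.9);Rr=np.array([[np.cos(a),-np.sin(a)],[np.sin(a),np.cos(a)]]);o0=np.array([542.2,77.8])
k=o0+Rr@[-89.6,2.6];print(k)
print(move(o,[*k,70]),move(o,[450.3,90,70]),o["tcp_pos"])
```

```text
[453.56129794  91.14542985]
[ 6.67785559 -0.81465188  0.36340949] [ 6.67786243 -0.91807065  0.4142051 ] [479.09476131  99.18412062 270.33460319]
```

play_rows:
  targets:
    - [0.8, -0.4, 0.2, 0]
    - [2, -0.85, 0.38, 0]
    - [3.2, -0.85, 0.38, 0]
    - [4.4, -0.85, 0.38, 0]
    - [5.5, -0.85, 0.38, 0]
    - [6.3, -0.85, 0.38, 0]
    - [6.65, -0.85, 0.38, 0]
    - [6.65, -0.85, 0.38, 0]

```text
clock: 5.63
tcp_pos: [450.6, 91.5, 68.9]
tool_rot: [-1.399, 1.566, -3.087]
wrist_force: [0.0, -0.5, 0.7]
gripper_width: 85.2
```

play_rows:
  targets:
    - [0, 0, 0, 0]
    - [0, 0, 0, 0]
    - [0, 0, 0, 0]
    - [0, 0, 0, 0]
    - [0, 0, 0, 0]
    - [0, 0, 0, 0]
    - [0, 0, 0, 0]
    - [0, 0, 0, 0]
  jaw: 10
  newtons: 60

```text
clock: 6.3
tcp_pos: [453.1, 91.6, 72.0]
tool_rot: [1.023, 1.569, -0.665]
wrist_force: [-2.3, -1.7, 9.1]
gripper_width: 22.5
```

Run:
```python
from plant import robot
from h import *
o=robot.observe();print(o["clock"],o["tcp_pos"],o["gripper_width"],o["wrist_force"])
for n in ("wrist","scene"):
  d=robot.get_image(n); np.savez(n+"2.npz",**d); cv2.imwrite(f"pics/{n}2.png",d["frame"][:,:,::-1])
```

```text
6.3 [453.10180305  91.63406761  72.00769816] 22.467153974753796 [-2.30923268 -1.74247309  9.11082942]
```

View pics/wrist2.png

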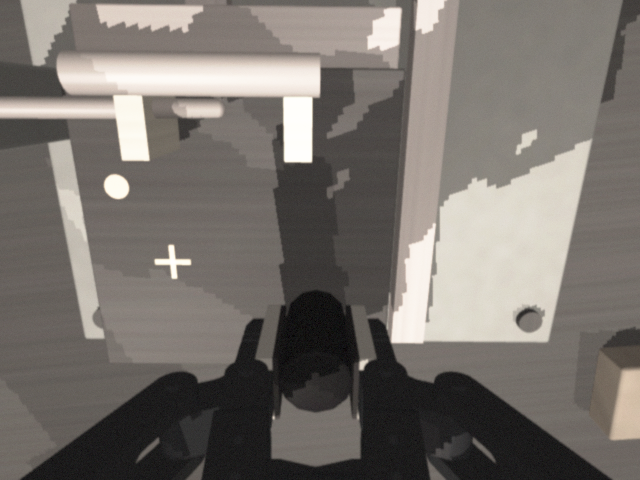

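View pics/scene2.png

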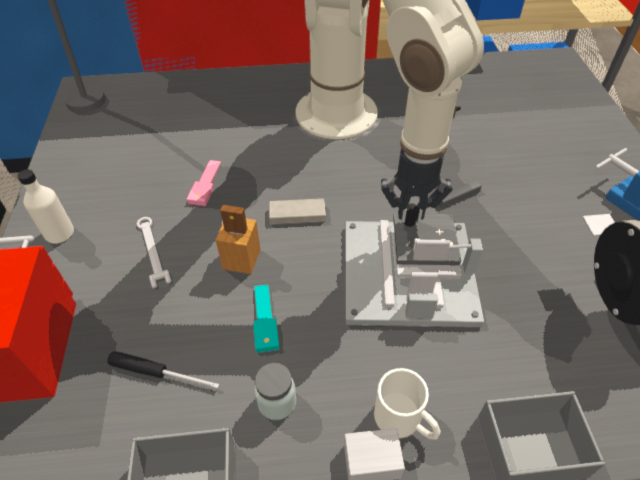

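```bash
cat >> h.py <<'E'
a_=np.radians(-6.9);Rr=np.array([[np.cos(a_),-np.sin(a_)],[np.sin(a_),np.cos(a_)]]);o0=np.array([542.2,77.8])
def rest(P): return np.r_[Rr.T@(P[:2]-o0),P[2]]
E
python3 - <<'E'
from h import *
d=load("wrist2.npz");W=cloud(d)
for n,u,v,z in (("dot",117,187,60),("cross",172.5,262,60),("tip62",222,108,62),("tip66",222,108,66)): print(n,rest(px2w(d,u,v,z)).round(1))
print([(u,)+tuple(int(q) for q in rest(W[108,u]).round(0)) for u in range(180,230,4)])
print([(v,)+tuple(int(q) for q in rest(W[v,215]).round(0)) for v in range(98,122,2)])
a=cv2.imread("pics/wrist2.png");cv2.imwrite("pics/wrist2c.png",cv2.resize(a[80:210,80:260],None,fx=4,fy=4,interpolation=cv2.INTER_CUBIC))
E
```

```text
dot [-36.8  77.3  60. ]
cross [-66.9  59.8  60. ]
tip62 [-8.5 35.7 62. ]
tip66 [-8.4 34.8 66. ]
[(180, -8, 45, 80), (184, -8, 44, 79), (188, -8, 43, 77), (192, -8, 42, 77), (196, -8, 41, 76), (200, -8, 40, 76), (204, -8, 39, 75), (208, -8, 37, 75), (212, -8, 36, 74), (216, -8, 35, 72), (220, -8, 34, 73), (224, -8, 33, 70), (228, -9, 34, 61)]
[(98, -5, 39, 59), (100, -6, 36, 72), (102, -6, 36, 72), (104, -7, 36, 73), (106, -8, 36, 73), (108, -8, 36, 72), (110, -9, 36, 73), (112, -10, 36, 73), (114, -10, 36, 72), (116, -11, 36, 72), (118, -12, 39, 60), (120, -13, 39, 60)]
```

View pics/wrist2c.png

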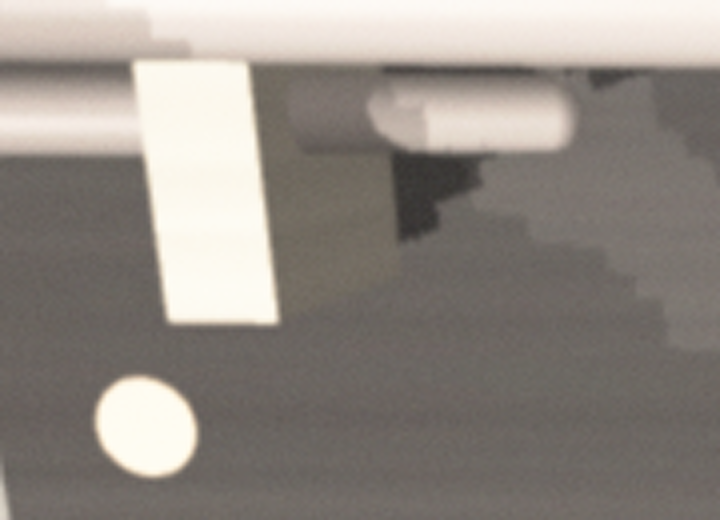

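play_rows:
  targets:
    - [0, 0.12, 0.18, 0]
    - [0, 0.3, 0.45, 0]
    - [0, 0.5, 0.75, 0]
    - [0, 0.7, 1.03, 0]
    - [0, 0.85, 1.25, 0]
    - [0, 0.94, 1.39, 0]
    - [0, 0.94, 1.39, 0]
    - [0, 0.94, 1.39, 0]

```text
clock: 7.07
tcp_pos: [475.1, 50.2, 72.0]
tool_rot: [3.11, 1.568, 1.425]
wrist_force: [-5.8, 6.0, 10.7]
gripper_width: 22.7
```

Run:
```python
from plant import robot
from h import *
o=robot.observe();print(o["clock"],o["tcp_pos"],o["gripper_width"],o["wrist_force"])
for n in ("wrist",):
  d=robot.get_image(n); np.savez(n+"3.npz",**d); cv2.imwrite(f"pics/{n}3.png",d["frame"][:,:,::-1])
```

```text
7.0667 [475.0764257   50.20013013  72.0248688 ] 22.721372553637455 [-5.83424872  5.95749501 10.7067551 ]
```

View pics/wrist3.png

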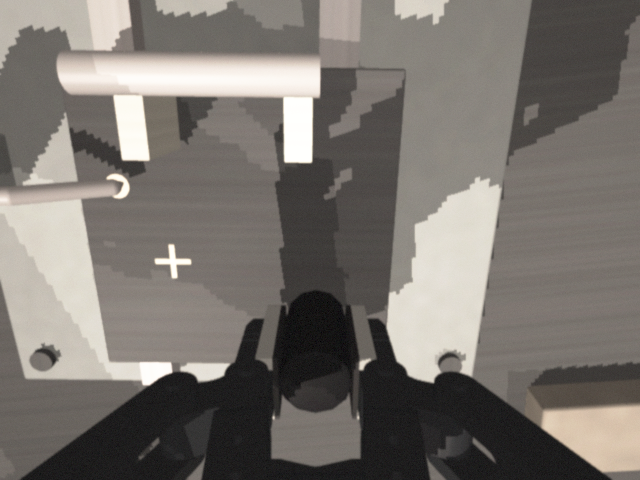

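Run:
```python
from h import *
d=load("wrist3.npz");W=cloud(d)
for n,u,v,z in (("dot",117,187,60),("cross",172.5,262,60)): print(n,rest(px2w(d,u,v,z)).round(1))
# project pointer candidates
for y in (34,35,36,37):
  X=np.r_[o0+Rr@[-8.5,y],62]; print(y,w2px(d,X).round(1))
a=cv2.imread("pics/wrist3.png");cv2.imwrite("pics/wrist3c.png",cv2.resize(a[150:280,60:220],None,fx=4.5,fy=4.5,interpolation=cv2.INTER_CUBIC))
```

```text
dot [-10.3  39.1  60. ]
cross [-40.4  21.5  60. ]
34 [127.7 183.4]
35 [125.  183.4]
36 [122.2 183.3]
37 [119.5 183.3]
```

View pics/wrist3c.png

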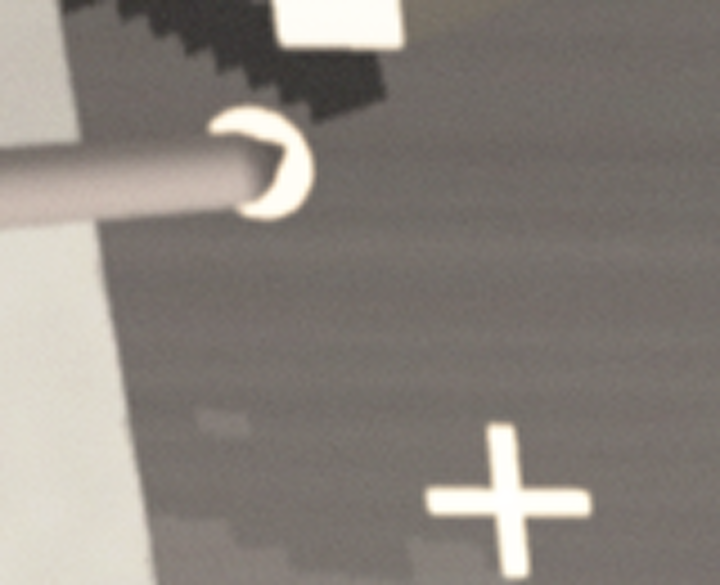

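play_rows:
  targets:
    - [0, 0.03, 0.06, 0]
    - [0, 0.05, 0.12, 0]
    - [0, 0.05, 0.12, 0]
    - [0, 0.05, 0.12, 0]
    - [0, 0.05, 0.12, 0]

```text
clock: 7.53
tcp_pos: [475.5, 47.6, 72.0]
tool_rot: [-2.873, 1.568, 1.725]
wrist_force: [-7.3, 8.6, 12.0]
gripper_width: 22.5
```

Run:
```python
from plant import robot
from h import *
o=robot.observe();print(o["clock"],o["tcp_pos"],rest(o["tcp_pos"]),o["gripper_width"],o["wrist_force"])
for n in ("wrist",):
  d=robot.get_image(n); np.savez(n+"4.npz",**d); cv2.imwrite(f"pics/{n}4.png",d["frame"][:,:,::-1])
for n,u,v,z in (("dot",117.1,186.6,60),("cross",172.5,262,60)): print(n,rest(px2w(d,u,v,z)).round(1))
for y in (34,35,36,37):
  X=np.r_[o0+Rr@[-8.5,y],62]; print(y,w2px(d,X).round(1))
a=cv2.imread("pics/wrist4.png");cv2.imwrite("pics/wrist4c.png",cv2.resize(a[150:280,60:220],None,fx=4.5,fy=4.5,interpolation=cv2.INTER_CUBIC))
```

```text
7.5333 [475.45479335  47.5721353   72.00861511] [-62.63031383 -38.02749275  72.00861511] 22.4873156284831 [-7.3323511   8.61731768 11.97383512]
dot [-9.5 36.5 60. ]
cross [-39.8  19.   60. ]
34 [121.1 185. ]
35 [118.4 185. ]
36 [115.7 185. ]
37 [113. 185.]
```

View pics/wrist4c.png

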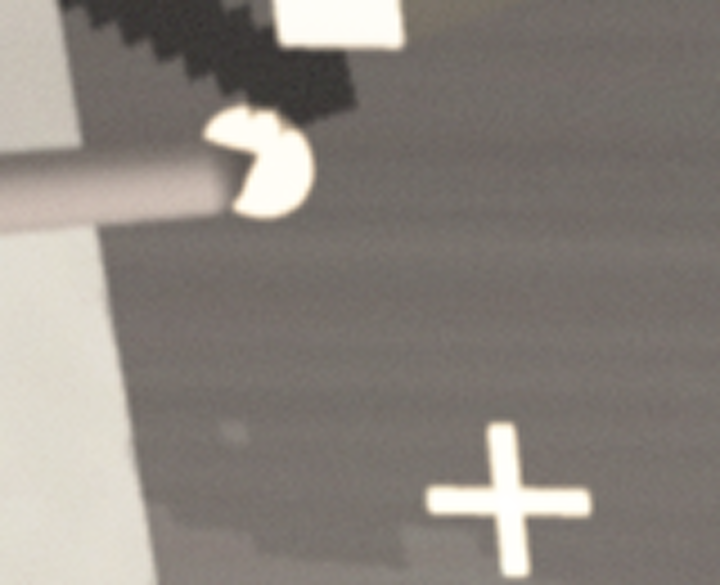

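play_rows:
  targets:
    - [0, 0.04, 0.03, 0]
    - [0, 0.04, 0.03, 0]
    - [0, 0.04, 0.03, 0]
    - [0, 0.04, 0.03, 0]
    - [0, 0.04, 0.03, 0]
    - [0, 0.04, 0.03, 0]

```text
clock: 8.08
tcp_pos: [476.5, 46.8, 72.0]
tool_rot: [-2.908, 1.567, 1.691]
wrist_force: [-7.0, 8.8, 12.1]
gripper_width: 22.7
```

Run:
```python
from plant import robot
from h import *
o=robot.observe();print(o["clock"],o["tcp_pos"],rest(o["tcp_pos"]),o["gripper_width"],o["wrist_force"])
for n in ("wrist",):
  d=robot.get_image(n); np.savez(n+"5.npz",**d); cv2.imwrite(f"pics/{n}5.png",d["frame"][:,:,::-1])
for n,u,v,z in (("dot",117.1,186.6,60),("cross",172.5,262,60)): print(n,rest(px2w(d,u,v,z)).round(1))
for y in (35,36):
  X=np.r_[o0+Rr@[-8.5,y],62]; print(y,w2px(d,X).round(1))
a=cv2.imread("pics/wrist5.png");cv2.imwrite("pics/wrist5c.png",cv2.resize(a[150:280,60:220],None,fx=4.5,fy=4.5,interpolation=cv2.INTER_CUBIC))
```

```text
8.0833 [476.54164721  46.81728177  72.01223451] [-61.46064597 -38.64630794  72.01223451] 22.705943925115672 [-6.95377961  8.76924841 12.12620781]
dot [-8.4 35.9 60. ]
cross [-38.6  18.4  60. ]
35 [117.3 188.1]
36 [114.6 188. ]
```

View pics/wrist5c.png

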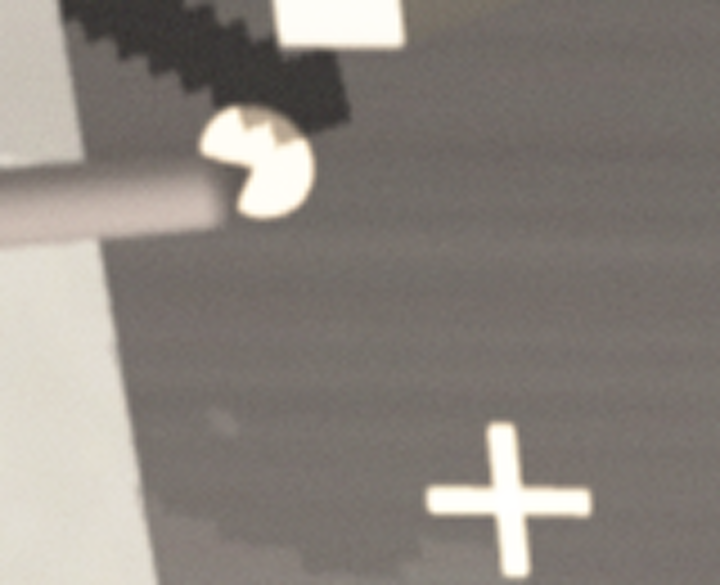

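play_rows:
  targets:
    - [0, 0.1, -0.08, 0]
    - [0, 0.3, -0.2, 0]
    - [0, 0.5, -0.34, 0]
    - [0, 0.7, -0.48, 0]
    - [0, 0.9, -0.62, 0]
    - [0, 1.0, -0.68, 0]
    - [0, 1.0, -0.68, 0]
    - [0, 1.0, -0.68, 0]

```text
clock: 8.8
tcp_pos: [509.0, 57.1, 72.0]
tool_rot: [-0.258, 1.566, -1.947]
wrist_force: [-6.7, -6.9, 15.6]
gripper_width: 22.5
```

Run:
```python
from plant import robot
from h import *
o=robot.observe();print(o["clock"],o["tcp_pos"],rest(o["tcp_pos"]),o["gripper_width"],o["wrist_force"])
for n in ("wrist",):
  d=robot.get_image(n); np.savez(n+"6.npz",**d); cv2.imwrite(f"pics/{n}6.png",d["frame"][:,:,::-1])
for n,u,v,z in (("dot",117.1,186.6,60),("cross",172.5,262,60)): print(n,rest(px2w(d,u,v,z)).round(1))
for y in (35,36):
  X=np.r_[o0+Rr@[-8.5,y],62]; print(y,w2px(d,X).round(1))
a=cv2.imread("pics/wrist6.png");cv2.imwrite("pics/wrist6c.png",cv2.resize(a[170:300,100:260],None,fx=4.5,fy=4.5,interpolation=cv2.INTER_CUBIC))
```

```text
8.8 [508.97080426  57.11661488  72.03468766] [-30.50369153 -24.52563297  72.03468766] 22.514868746324005 [-6.71320196 -6.86326763 15.5957025 ]
dot [23.  49.4 60. ]
cross [-7.2 32.1 60. ]
35 [163.9 266.9]
36 [161.4 266.9]
```

View pics/wrist6c.png

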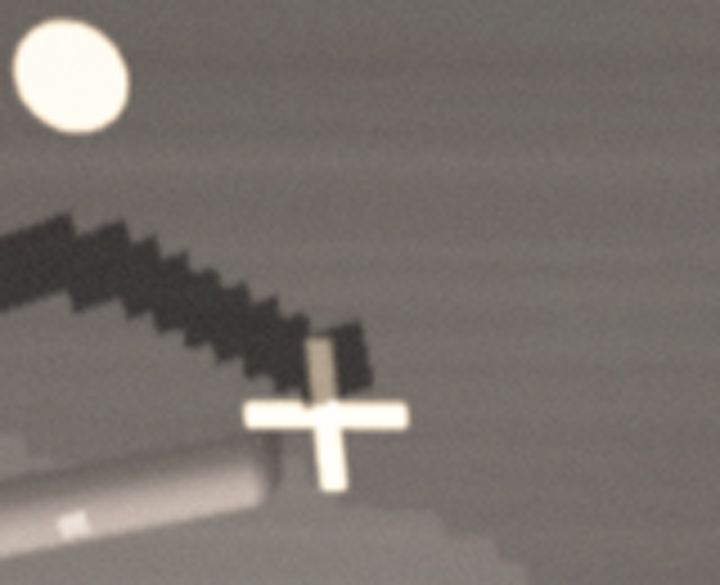

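play_rows:
  targets:
    - [0, -0.05, -0.06, 0]
    - [0, -0.12, -0.12, 0]
    - [0, -0.16, -0.13, 0]
    - [0, -0.16, -0.13, 0]
    - [0, -0.16, -0.13, 0]
    - [0, -0.16, -0.13, 0]

```text
clock: 9.35
tcp_pos: [508.9, 60.0, 72.1]
tool_rot: [1.046, 1.564, -0.644]
wrist_force: [5.7, -8.5, 1.6]
gripper_width: 22.5
```

```bash
cat > look.py <<'E'
import sys
from plant import robot
from h import *
k=sys.argv[1]
o=robot.observe();print(o["clock"],o["tcp_pos"],rest(o["tcp_pos"]),o["gripper_width"],o["wrist_force"])
d=robot.get_image("wrist"); np.savez(f"wrist{k}.npz",**d); cv2.imwrite(f"pics/wrist{k}.png",d["frame"][:,:,::-1])
for n,u,v,z in (("dot",117.1,186.6,60),("cross",172.4,262.2,60)): print(n,rest(px2w(d,u,v,z)).round(1))
for y in (35,36):
  X=np.r_[o0+Rr@[-8.5,y],62]; print(y,w2px(d,X).round(1))
W=cloud(d)
m=np.isfinite(W[...,0])&(W[...,2]>104);v,u=np.nonzero(m);
for uu in (120,180,240,300):
  print(uu,[(q,)+tuple(int(z) for z in rest(W[q,uu]).round(0)) for q in range(0,110,6)])
a=cv2.imread(f"pics/wrist{k}.png");cv2.imwrite(f"pics/wrist{k}c.png",cv2.resize(a[170:300,100:260],None,fx=4.5,fy=4.5,interpolation=cv2.INTER_CUBIC))
E
python3 look.py 7
```

```text
9.35 [508.87745084  59.95927678  72.10997324] [-30.93787725 -21.71477468  72.10997324] 22.525574778704335 [ 5.73379226 -8.51067237  1.5811393 ]
dot [22.7 52.5 60. ]
cross [-7.7 35.1 60. ]
35 [171.2 266. ]
36 [168.7 266. ]
120 [(0, 74, 21, 111), (6, 73, 21, 113), (12, 72, 21, 112), (18, 70, 22, 112), (24, 70, 23, 109), (30, 69, 24, 106), (36, 79, 60, 20), (42, 77, 61, 20), (48, 75, 61, 20), (54, 63, 23, 110), (60, 62, 23, 112), (66, 61, 23, 111), (72, 59, 23, 112), (78, 58, 23, 112), (84, 57, 24, 111), (90, 56, 24, 110), (96, 54, 33, 90), (102, 53, 33, 91), (108, 51, 34, 89)]Traceback (most recent call last):
  File "look.py", line 13, in <module>
    print(uu,[(q,)+tuple(int(z) for z in rest(W[q,uu]).round(0)) for q in range(0,110,6)])
                   ~~~~~^^^^^^^^^^^^^^^^^^^^^^^^^^^^^^^^^^^^^^^^
  File "look.py", line 13, in <genexpr>
    print(uu,[(q,)+tuple(int(z) for z in rest(W[q,uu]).round(0)) for q in range(0,110,6)])
                         ~~~^^^
ValueError: cannot convert float NaN to integer
```

View pics/wrist7.png

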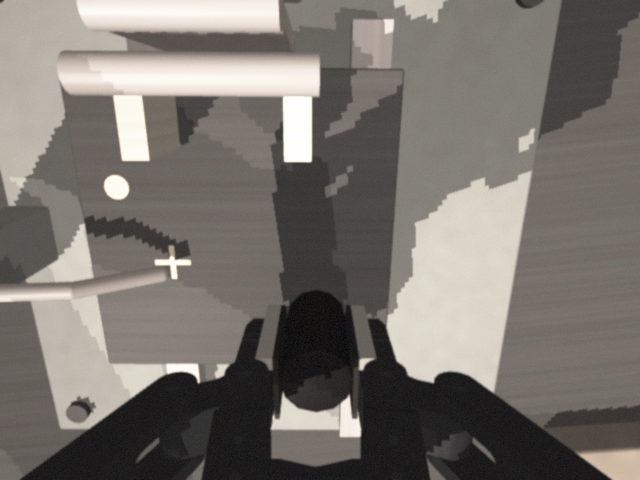

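Run:
```python
from h import *
a=cv2.imread(f"pics/wrist7.png");cv2.imwrite(f"pics/wrist7c.png",cv2.resize(a[220:310,110:230],None,fx=6,fy=6,interpolation=cv2.INTER_CUBIC))
d=load("wrist7.npz");W=cloud(d)
g=cv2.cvtColor(a,cv2.COLOR_BGR2GRAY)
for uu in (100,150,200,250,280):
  print(uu,[(q,)+tuple(np.round(rest(W[q,uu]),0)) for q in range(0,100,3)])
for vv,us in ((12,list(range(70,90,2))+list(range(276,296,2))),(72,list(range(50,66,2))+list(range(312,330,2)))):
  print(vv,[(q,)+tuple(np.round(rest(W[vv,q]),0)) for q in us])
```

```text
100 [(0, np.float64(74.0), np.float64(25.0), np.float64(112.0)), (3, np.float64(74.0), np.float64(26.0), np.float64(111.0)), (6, np.float64(73.0), np.float64(26.0), np.float64(110.0)), (9, np.float64(72.0), np.float64(26.0), np.float64(111.0)), (12, np.float64(72.0), np.float64(26.0), np.float64(112.0)), (15, np.float64(71.0), np.float64(26.0), np.float64(110.0)), (18, np.float64(70.0), np.float64(26.0), np.float64(112.0)), (21, np.float64(70.0), np.float64(27.0), np.float64(110.0)), (24, np.float64(70.0), np.float64(27.0), np.float64(109.0)), (27, np.float64(69.0), np.float64(27.0), np.float64(110.0)), (30, np.float64(69.0), np.float64(28.0), np.float64(108.0)), (33, np.float64(80.0), np.float64(69.0), np.float64(20.0)), (36, np.float64(79.0), np.float64(69.0), np.float64(19.0)), (39, np.float64(78.0), np.float64(69.0), np.float64(20.0)), (42, np.float64(77.0), np.float64(69.0), np.float64(20.0)), (45, np.float64(76.0), np.float64(70.0), np.float64(19.0)), (48, np.float64(75.0), np.float64(70.0), np.float64(20.0)), (51, np.float64(64.0), np.float64(28.0), np.float64(109.0)), (54, np
[... 10819 characters left out ...]
float64(111.0)), (62, np.float64(59.0), np.float64(36.0), np.float64(112.0)), (64, np.float64(59.0), np.float64(36.0), np.float64(112.0)), (312, np.float64(59.0), np.float64(-21.0), np.float64(112.0)), (314, np.float64(59.0), np.float64(-21.0), np.float64(112.0)), (316, np.float64(59.0), np.float64(-22.0), np.float64(111.0)), (318, np.float64(59.0), np.float64(-22.0), np.float64(111.0)), (320, np.float64(63.0), np.float64(-23.0), np.float64(60.0)), (322, np.float64(63.0), np.float64(-24.0), np.float64(60.0)), (324, np.float64(63.0), np.float64(-25.0), np.float64(59.0)), (326, np.float64(63.0), np.float64(-25.0), np.float64(60.0)), (328, np.float64(63.0), np.float64(-26.0), np.float64(59.0))]
```

View pics/wrist7c.png

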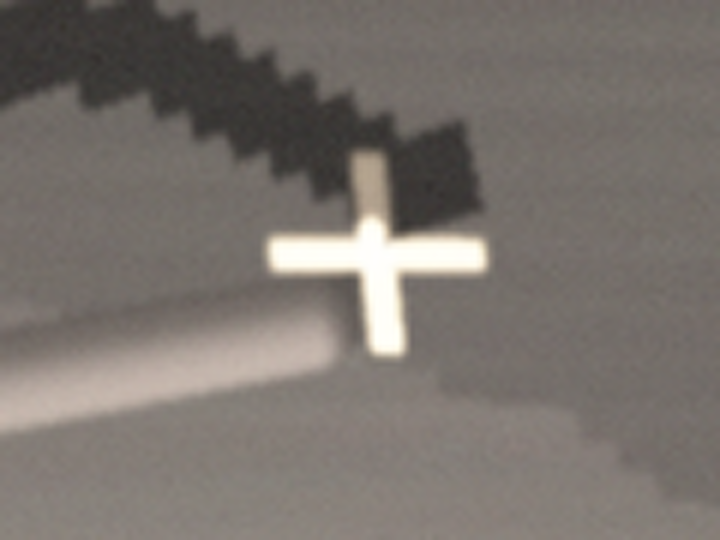

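play_rows:
  targets:
    - [0, -0.08, -0.03, 0]
    - [0, -0.08, -0.03, 0]
    - [0, -0.08, -0.03, 0]
    - [0, -0.08, -0.03, 0]

```text
clock: 9.73
tcp_pos: [506.9, 60.9, 72.1]
tool_rot: [1.071, 1.564, -0.62]
wrist_force: [6.0, -8.8, 1.2]
gripper_width: 22.8
```

```bash
sed -i '/^W=cloud/,/^  print(uu/d' look.py; python3 look.py 8
```

```text
9.7333 [506.89838577  60.88313394  72.12949994] [-33.01359789 -21.03536732  72.12949994] 22.78611460252548 [ 6.03090845 -8.80610277  1.19432134]
dot [20.7 53.1 60. ]
cross [-9.8 35.7 60. ]
35 [172.3 261.1]
36 [169.8 261.1]
```

View pics/wrist8c.png

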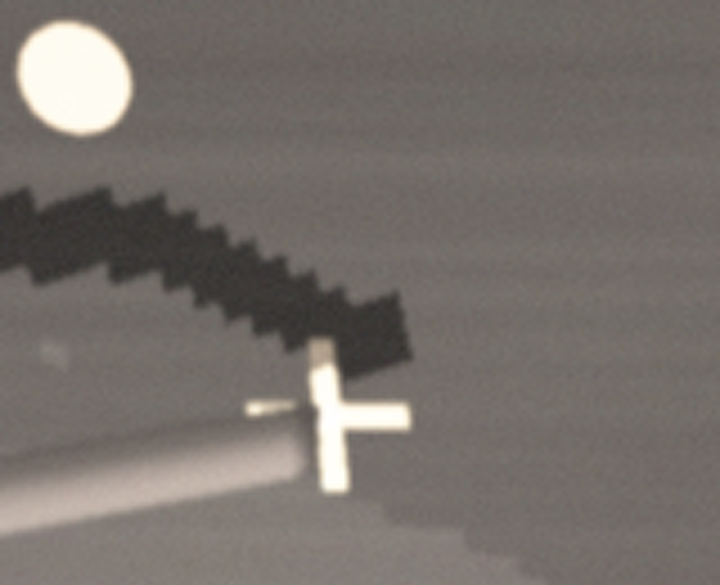

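play_rows:
  targets:
    - [0, 0.04, 0.05, 0]
    - [0, 0.07, 0.1, 0]
    - [0, 0.07, 0.1, 0]

```text
clock: 10.03
tcp_pos: [506.9, 60.9, 72.1]
tool_rot: [1.425, 1.567, -0.264]
wrist_force: [2.0, -4.0, 6.1]
gripper_width: 22.8
```

play_rows:
  targets:
    - [0, 0, 0, 0]
    - [0, 0, 0, 0]
    - [0, 0, 0, 0]
    - [0, 0, 0, 0]
    - [0, 0, 0, 0]
    - [0, 0, 0, 0]
  jaw: 60

```text
clock: 10.53
tcp_pos: [504.6, 62.1, 70.7]
tool_rot: [-1.859, 1.57, 2.737]
wrist_force: [0.4, 0.9, 0.3]
gripper_width: 60.0
```

```bash
python3 look.py 9
```

```text
10.5333 [504.64211328  62.10455027  70.66375729] [-35.40026607 -20.09385874  70.66375729] 59.96611530192847 [0.4241147  0.89082504 0.30449959]
dot [18.2 53.5 60. ]
cross [-11.9  36.3  60. ]
35 [173.1 256. ]
36 [170.6 256. ]
```

View pics/wrist9.png

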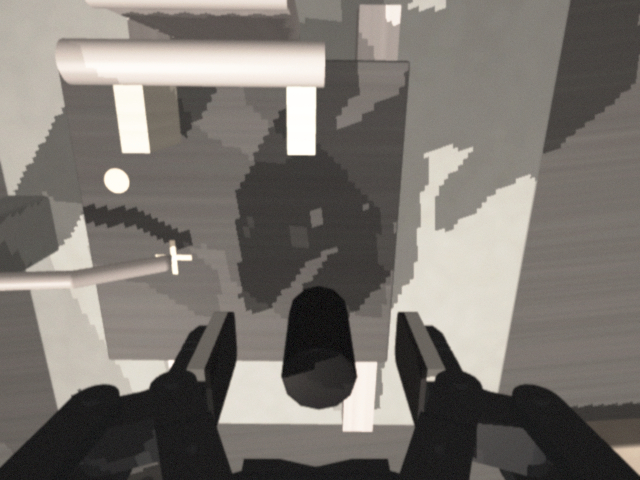

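Run:
```python
from h import *
a=cv2.imread(f"pics/wrist9.png");cv2.imwrite(f"pics/wrist9c.png",cv2.resize(a[215:305,110:230],None,fx=6,fy=6,interpolation=cv2.INTER_CUBIC))
d=load("wrist9.npz");W=cloud(d)
print(rest(px2w(d,175,258,60)))
L=[];S=[]
Q=((W.reshape(-1,3)[:,:2]-o0)@Rr).reshape(480,640,2)
for u in range(110,270,8):
  c=Q[:,u,0];z=W[:,u,2]
  l=(z>108)&(c<66.5)&(c>40)&(np.arange(480)<150); s=(z>60)&(z<106)&(c>66)&(c<73)&(np.arange(480)<60)
  L.append((c[l].max(),c[l].min()));S.append(np.median(c[s]) if s.any() else np.nan)
print(np.median(np.array(L),0),np.nanmedian(S))
```

```text
[-10.09418356  35.08677377  60.        ]
[61.67995901 52.42741115] 69.48745332990043
```

View pics/wrist9c.png

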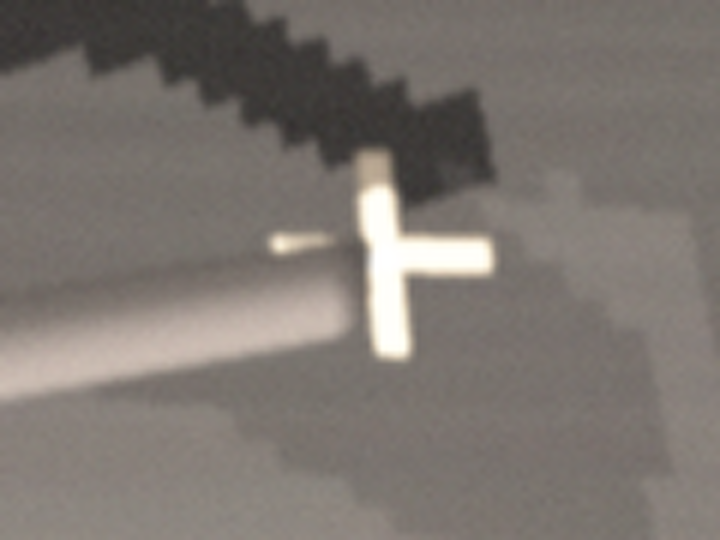

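play_rows:
  targets:
    - [0, 0, 0, 0]
    - [0, 0, 0, 0]
    - [0, 0, 0, 0]
    - [0, 0, 0, 0]
    - [0, 0, 0, 0]
    - [0, 0, 0, 0]
  jaw: 10

```text
clock: 11.08
tcp_pos: [504.9, 61.4, 71.0]
tool_rot: [0.01, 1.57, -1.677]
wrist_force: [-2.3, -2.5, 5.0]
gripper_width: 22.4
```

play_rows:
  targets:
    - [0, 0.05, 0, 0]
    - [0, 0.1, 0, 0]
    - [0, 0.12, 0, 0]
    - [0, 0.12, 0, 0]
    - [0, 0.12, 0, 0]

```text
clock: 11.5
tcp_pos: [506.4, 61.3, 71.0]
tool_rot: [-1.048, 1.567, -2.735]
wrist_force: [-8.5, -3.1, 13.0]
gripper_width: 22.9
```

```bash
cat >> h.py <<'E'
def gap(d):
  W=cloud(d);L=[];S=[]
  Q=((W.reshape(-1,3)[:,:2]-o0)@Rr).reshape(480,640,2)
  for u in range(110,270,8):
    c=Q[:,u,0];z=W[:,u,2]
    l=(z>108)&(c<66.5)&(c>40)&(np.arange(480)<150); s=(z>60)&(z<106)&(c>66)&(c<73)&(np.arange(480)<60)
    L.append((c[l].max()+c[l].min())/2+5);S.append(np.median(c[s]) if s.any() else np.nan)
  return np.median(L),np.nanmedian(S)
E
echo 'print("gap",gap(d))'>>look.py; python3 look.py 10; python3 -c "
from h import *
print(gap(load('wrist8.npz')),gap(load('wrist7.npz')),gap(load('wrist6.npz')))"
```

```text
11.5 [506.36591077  61.25317408  70.97512234] [-33.58667181 -20.73197712  70.97512234] 22.894844154012446 [-8.53760895 -3.08860696 12.99534086]
dot [20.  52.9 60. ]
cross [-10.1  35.7  60. ]
35 [172.  260.2]
36 [169.5 260.2]
gap (np.float64(63.55870377878291), np.float64(69.4530184798798))
(np.float64(62.05004945577015), np.float64(69.45919025738355)) (np.float64(64.14775933401727), np.float64(69.45919259467982)) (np.float64(64.60425903352643), np.float64(69.43668448056393))
```

View pics/wrist10c.png

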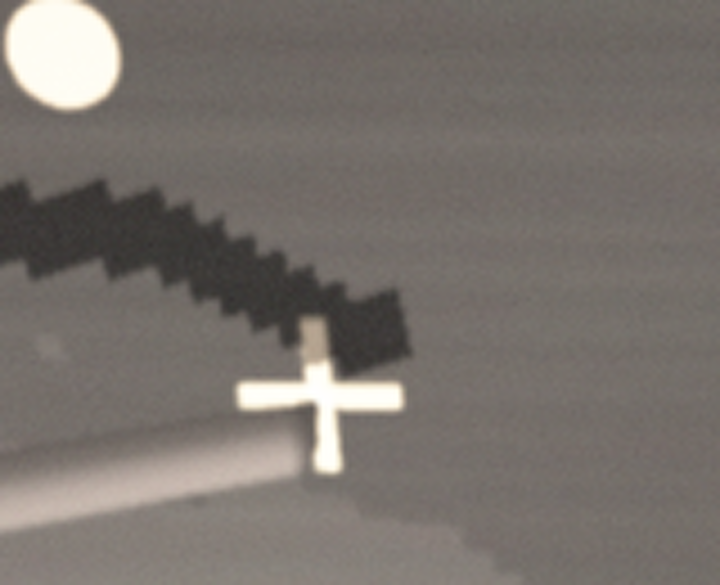

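play_rows:
  targets:
    - [0, -0.05, 0, 0]
    - [0, -0.09, -0.02, 0]
    - [0, -0.09, -0.02, 0]

```text
clock: 11.8
tcp_pos: [506.4, 61.3, 71.0]
tool_rot: [0.698, 1.569, -0.99]
wrist_force: [-0.2, -4.5, 4.8]
gripper_width: 23.1
```

play_rows:
  targets:
    - [0, 0, 0, 0]
    - [0, 0, 0, 0]
    - [0, 0, 0, 0]
    - [0, 0, 0, 0]
    - [0, 0, 0, 0]
    - [0, 0, 0, 0]
    - [0, 0, 0, 0]
  jaw: 60

```text
clock: 12.38
tcp_pos: [505.9, 62.5, 70.8]
tool_rot: [-2.771, 1.571, 1.825]
wrist_force: [-0.5, 0.2, 0.3]
gripper_width: 59.9
```

```bash
python3 look.py 11
```

```text
12.3833 [505.8544379   62.51010719  70.75561896] [-34.24544423 -19.54559428  70.75561896] 59.88999441527686 [-0.49055499  0.21486438  0.28613446]
dot [19.4 54.2 60. ]
cross [-10.7  36.9  60. ]
35 [175.  258.8]
36 [172.4 258.8]
gap (np.float64(63.49240267596089), np.float64(69.44288758349433))
```

View pics/wrist11c.png

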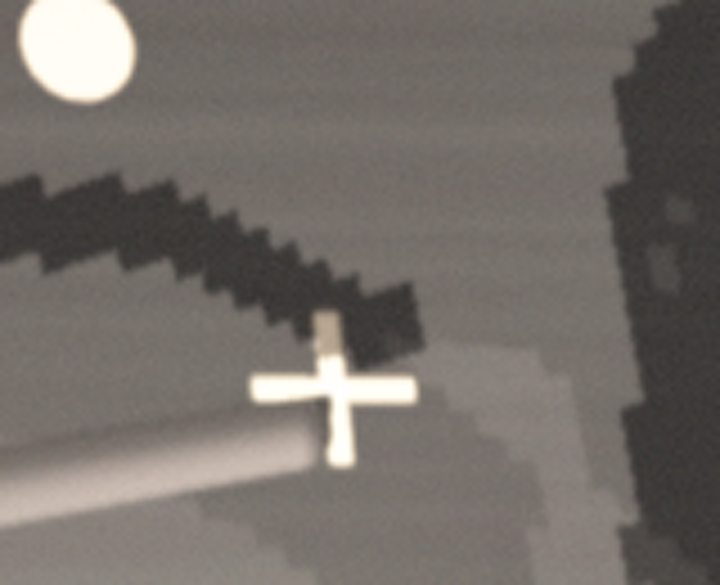

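Run:
```python
from plant import robot
from h import *
o=robot.observe();print(o["q"].round(2),o["clock"])
d=load("scene2.npz");t=load("top0.npz")
for nm,dd in (("scene",d),("top",t)):
  W=cloud(dd); c=[462,-247]
  near=(abs(W[...,0]-c[0])<60)&(abs(W[...,1]-c[1])<60)
  m=near&(W[...,2]>140)&(W[...,2]<154); P=W[m]; print(nm,m.sum(),P.mean(0),cv2.minAreaRect(P[:,:2].astype(np.float32)))
  m=near&(W[...,2]>86)&(W[...,2]<95); P=W[m]; print("block",m.sum(),cv2.minAreaRect(P[:,:2].astype(np.float32)))
  m=near&(W[...,2]>100)&(W[...,2]<154); P=W[m]; print("handle",cv2.minAreaRect(P[:,:2].astype(np.float32)))
```

```text
[ 0.38  0.55 -0.68  2.01  0.5   0.75 -2.3 ] 12.4333
scene 220 [ 463.0243335  -246.23527648  147.62721902] ((460.89080810546875, -247.17767333984375), (43.124019622802734, 19.250993728637695), 71.41736602783203)
block 537 ((459.89971923828125, -247.00648498535156), (61.164268493652344, 68.39693450927734), 72.37833404541016)
handle ((461.2362060546875, -247.42318725585938), (43.36931228637695, 20.062179565429688), 71.41737365722656)
top 227 [ 459.76894665 -249.06677128  146.94731067] ((460.07574462890625, -249.388916015625), (42.182350158691406, 17.103897094726562), 72.2642822265625)
block 714 ((460.4506530761719, -249.45904541015625), (60.30018615722656, 65.21353149414062), 72.16061401367188)
handle ((460.11651611328125, -249.26148986816406), (42.44994354248047, 17.103897094726562), 72.2642822265625)
```

play_rows:
  targets:
    - [-0.8, 0, 0, 0]
    - [-2, 0, 0, 0]
    - [-3.3, 0, 0, 0]
    - [-4.3, 0, 0.6, 1.3]
    - [-4.6, 0, 1.8, 2.6]
    - [-4.6, -0.1, 3, 3.9]
    - [-4.6, -0.1, 4.2, 5.2]
    - [-4.6, -0.1, 5.4, 6.5]

```text
clock: 13.1
tcp_pos: [483.7, -99.8, 209.5]
tool_rot: [1.616, 1.569, -0.644]
wrist_force: [0.5, 0.4, -0.1]
gripper_width: 60.3
```

Run:
```python
from plant import robot
from h import *
o=robot.observe();print(o["q"].round(2),o["clock"],o["tcp_pos"],toolR(o)[:2,2])
print(move(o,[460.3,-248.5,210]), np.degrees(np.arctan2(toolR(o)[1,2],toolR(o)[0,2])))
```

```text
[ 0.72  0.28 -0.66  1.95  0.2   0.98 -2.3 ] 13.1 [483.72236313 -99.81099699 209.50913615] [-0.63567849 -0.77195392]
[-0.01270636  2.54793668  4.32233722] -129.4703252793514
```

play_rows:
  targets:
    - [0, 0.6, 1, 1.4]
    - [0, 1.2, 2, 2.8]
    - [0, 1.8, 3, 4.2]
    - [0, 2.3, 3.9, 5.6]
    - [0, 2.5, 4.3, 7]
    - [0, 2.55, 4.32, 8.4]
    - [0, 2.55, 4.32, 9.8]
    - [0, 2.55, 4.32, 11.2]

```text
clock: 13.77
tcp_pos: [458.3, -247.5, 204.3]
tool_rot: [-0.488, 1.556, 2.755]
wrist_force: [-0.4, 0.6, -1.4]
gripper_width: 60.1
```

play_rows:
  targets:
    - [0, 0, 0, 1.4]
    - [0, 0, 0, 2.5]
    - [0, 0, 0, 2.5]
    - [0, 0, 0, 2.5]
    - [0, 0, 0, 2.5]

```text
clock: 14.18
tcp_pos: [459.8, -245.3, 204.6]
tool_rot: [-0.127, 1.557, 2.904]
wrist_force: [0.1, 0.4, -0.3]
gripper_width: 59.7
```

Run:
```python
from plant import robot
from h import *
o=robot.observe();print(o["q"].round(2),o["clock"],o["tcp_pos"],np.degrees(np.arctan2(toolR(o)[1,2],toolR(o)[0,2])))
d=robot.get_image("wrist"); np.savez("wf.npz",**d); cv2.imwrite("pics/wf.png",d["frame"][:,:,::-1])
W=cloud(d);c=[460,-248]
near=(abs(W[...,0]-c[0])<60)&(abs(W[...,1]-c[1])<60)&np.isfinite(W[...,2])
m=near&(W[...,2]>140)&(W[...,2]<154); P=W[m]; print(m.sum(),P.mean(0),cv2.minAreaRect(P[:,:2].astype(np.float32)))
m=near&(W[...,2]>86)&(W[...,2]<95); P=W[m]; print("block",m.sum(),cv2.minAreaRect(P[:,:2].astype(np.float32)))
```

```text
[-0.16  0.34  0.73  1.92 -0.26  0.99 -2.56] 14.1833 [ 459.81064749 -245.34006681  204.5624927 ] 173.68632388402386
2428 [ 461.80806149 -250.2229996   147.47123334] ((462.0706481933594, -248.47628784179688), (42.255001068115234, 16.13856315612793), 72.30656433105469)
block 6476 ((462.1082458496094, -248.1124267578125), (60.6966552734375, 64.14872741699219), 72.22024536132812)
```

View pics/wf.png

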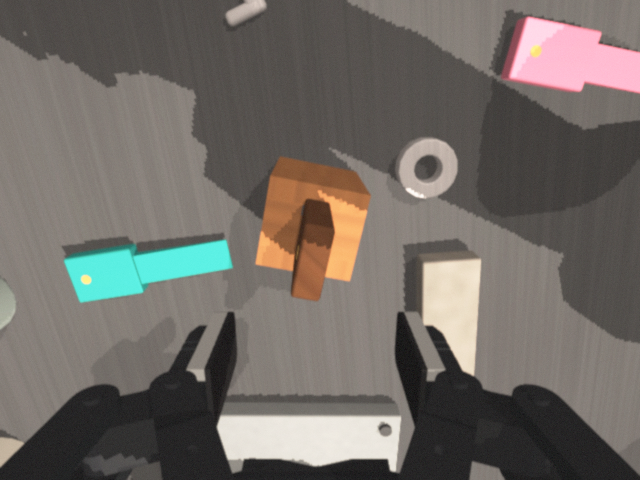

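play_rows:
  targets:
    - [0, 0, 0, -1.4]
    - [0, 0, 0, -2.8]
    - [0, 0, 0, -4.2]
    - [0, 0, 0, -5.6]
    - [0, 0, 0, -7]
    - [0, 0, 0, -8.4]
    - [0, 0, 0, -9.8]
    - [0, 0, 0, -11.2]

```text
clock: 14.9
tcp_pos: [458.9, -246.4, 204.4]
tool_rot: [-1.258, 1.556, 2.757]
wrist_force: [-0.1, -0.3, -0.0]
gripper_width: 60.1
```

play_rows:
  targets:
    - [0, 0, 0, -1.4]
    - [0, 0, 0, -2.8]
    - [0, 0, 0, -4.2]
    - [0, 0, 0, -5.6]
    - [0, 0, 0, -7]
    - [0, 0, 0, -8.4]
    - [0, 0, 0, -9.8]
    - [0, 0, 0, -11.2]

```text
clock: 15.57
tcp_pos: [459.0, -246.4, 204.6]
tool_rot: [-2.221, 1.557, 2.771]
wrist_force: [0.2, 1.0, 0.3]
gripper_width: 59.7
```

```bash
cat > st.py <<'E'
from plant import robot
from h import *
import sys
o=robot.observe();R=toolR(o);print(o["q"].round(2),o["clock"],o["tcp_pos"].round(2),"zang",np.degrees(np.arctan2(R[1,2],R[0,2])).round(2),"toolx",R[:,0].round(4),"w",round(o["gripper_width"],1),"F",o["wrist_force"].round(2),"M",o["torque"].round(2))
if len(sys.argv)>1: print(move(o,[float(x) for x in sys.argv[1:4]]).round(3))
E
python3 st.py 461.3 -248.3 210
```

```text
[ 0.15  0.29  0.34  1.91 -0.11  0.98 -0.74] 15.5667 [ 458.95 -246.43  204.55] zang -73.97 toolx [-0.0131  0.0051 -0.9999] w 59.7 F [0.18 0.96 0.3 ] M [-0.  0.  0.]
[-0.183  0.056  0.08 ]
```

play_rows:
  targets:
    - [0, 0, 0, -1.4]
    - [0, 0, 0, -2.8]
    - [0, 0, 0, -4.2]
    - [0, 0, 0, -5.6]
    - [0, 0, 0, -7]
    - [0, 0, 0, -8.4]
    - [0, 0, 0, -9.8]
    - [0, 0, 0, -11.2]

```text
clock: 16.23
tcp_pos: [459.0, -246.5, 204.7]
tool_rot: [3.093, 1.557, 2.78]
wrist_force: [-0.9, -0.4, 0.4]
gripper_width: 60.1
```

play_rows:
  targets:
    - [0, 0, 0, 0]
    - [0, 0, 0, 0]

```text
clock: 16.4
tcp_pos: [458.9, -246.6, 204.6]
tool_rot: [3.094, 1.557, 2.77]
wrist_force: [0.0, -0.3, -0.2]
gripper_width: 60.2
```

```bash
python3 st.py 461.3 -248.3 108
python3 - <<'E'
from plant import robot
from h import *
d=robot.get_image("wrist"); np.savez("wf2.npz",**d); cv2.imwrite("pics/wf2.png",d["frame"][:,:,::-1])
W=cloud(d);c=[460,-248]
near=(abs(W[...,0]-c[0])<60)&(abs(W[...,1]-c[1])<60)&np.isfinite(W[...,2])
m=near&(W[...,2]>140)&(W[...,2]<154); P=W[m]; print(m.sum(),P.mean(0),cv2.minAreaRect(P[:,:2].astype(np.float32)))
m=near&(W[...,2]>86)&(W[...,2]<95); P=W[m]; print("block",m.sum(),cv2.minAreaRect(P[:,:2].astype(np.float32)))
E
```

```text
[ 0.29  0.28  0.18  1.91 -0.06  0.98  0.17] 16.4 [ 458.92 -246.6   204.62] zang -18.57 toolx [-0.013   0.0051 -0.9999] w 60.2 F [ 0.02 -0.25 -0.23] M [-0.02 -0.05  0.01]
[ 3.219 -0.031  0.138]
2382 [ 462.66193518 -246.48355173  147.4856132 ] ((461.918701171875, -248.36871337890625), (42.765377044677734, 15.931482315063477), 72.11968231201172)
block 6655 ((461.8937072753906, -248.72572326660156), (60.94865036010742, 64.15617370605469), 72.26504516601562)
```

View pics/wf2.png

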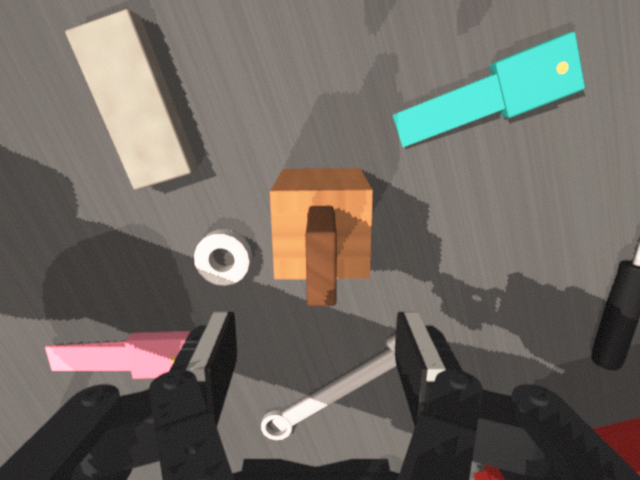

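```bash
python3 st.py 461.9 -248.4 98
```

```text
[ 0.29  0.28  0.18  1.91 -0.06  0.98  0.17] 16.45 [ 458.93 -246.6   204.59] zang -18.59 toolx [-0.0131  0.005  -0.9999] w 59.9 F [-0.2   1.3  -0.55] M [-0.02 -0.02 -0.02]
[ 3.551 -0.027  0.163]
```

play_rows:
  targets:
    - [0.3, 0, 0.1, -0.1]
    - [1, -0.03, 0.16, -0.13]
    - [1.9, -0.03, 0.16, -0.13]
    - [2.7, -0.03, 0.16, -0.13]
    - [3.3, -0.03, 0.16, -0.13]
    - [3.55, -0.03, 0.16, -0.13]
    - [3.55, -0.03, 0.16, -0.13]
    - [3.55, -0.03, 0.16, -0.13]

```text
clock: 17.12
tcp_pos: [462.1, -248.1, 97.7]
tool_rot: [3.118, 1.556, 2.808]
wrist_force: [-0.3, 0.1, -0.6]
gripper_width: 60.0
```

play_rows:
  targets:
    - [0, 0, 0, 0]
    - [0, 0, 0, 0]
    - [0, 0, 0, 0]
    - [0, 0, 0, 0]
    - [0, 0, 0, 0]
    - [0, 0, 0, 0]
    - [0, 0, 0, 0]
    - [0, 0, 0, 0]
  jaw: 2
  newtons: 60

```text
clock: 17.78
tcp_pos: [462.7, -248.5, 98.9]
tool_rot: [3.113, 1.558, 2.804]
wrist_force: [-0.9, 1.2, 6.6]
gripper_width: 15.5
```

```bash
python3 st.py
```

```text
[ 0.31  0.44  0.16  1.97 -0.1   0.75  0.22] 17.7833 [ 462.71 -248.46   98.9 ] zang -17.72 toolx [-0.0119  0.0042 -0.9999] w 15.5 F [-0.87  1.25  6.64] M [ 0.14  0.2  -0.  ]
```

```bash
python3 st.py 462.5 -248.4 240
python3 - <<'E'
from h import *
print(o0+Rr@[66.5,8.2])
E
```

```text
[ 0.31  0.44  0.16  1.97 -0.1   0.75  0.22] 17.7833 [ 462.71 -248.46   98.9 ] zang -17.72 toolx [-0.0119  0.0042 -0.9999] w 15.5 F [-0.87  1.25  6.64] M [ 0.14  0.2  -0.  ]
[-4.703e+00  1.000e-03 -6.700e-02]
[609.20348532  77.95151042]
```

play_rows:
  targets:
    - [-0.2, 0, 0, 0]
    - [-0.7, 0, 0, 0]
    - [-1.4, 0, -0.02, 0]
    - [-2.3, 0, -0.03, 0]
    - [-3.2, 0, -0.05, 0]
    - [-4.1, 0, -0.06, 0]
    - [-4.6, 0, -0.07, 0]
    - [-4.7, 0, -0.07, 0]

```text
clock: 18.45
tcp_pos: [463.4, -249.0, 242.3]
tool_rot: [-3.135, 1.562, 2.839]
wrist_force: [1.1, -0.7, -1.5]
gripper_width: 15.9
```

```bash
python3 st.py 607.5 77.5 250;  python3 - <<'E'
from plant import robot
from h import *
d=robot.get_image("wrist"); cv2.imwrite("pics/wl.png",d["frame"][:,:,::-1])
d=robot.get_image("scene"); np.savez("sl.npz",**d);cv2.imwrite("pics/sl.png",d["frame"][:,:,::-1])
E
```

```text
[ 0.28  0.24  0.19  1.86 -0.05  1.05  0.18] 18.45 [ 463.44 -249.02  242.35] zang -17.72 toolx [-0.0084  0.0026 -1.    ] w 15.9 F [ 1.12 -0.7  -1.48] M [ 0.03 -0.04  0.06]
[-0.267 11.829  1.259]
```

View pics/wl.png

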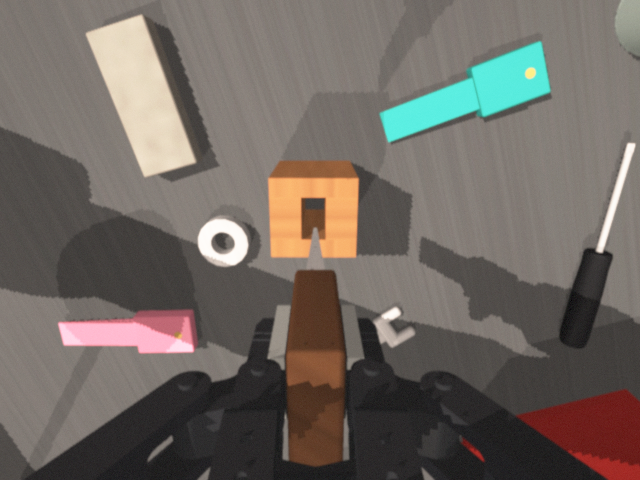

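View pics/sl.png

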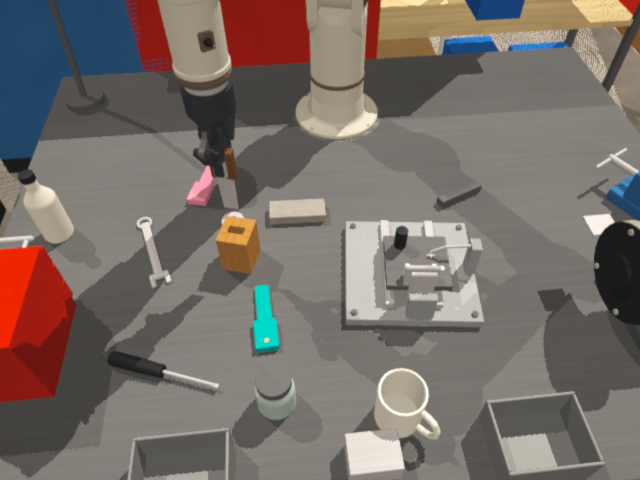

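play_rows:
  targets:
    - [0, 0.4, 0.05, 0]
    - [0, 1.4, 0.15, 0]
    - [0, 2.6, 0.3, 0]
    - [0, 3.9, 0.4, -0.4]
    - [0, 5.2, 0.55, -0.8]
    - [0, 6.5, 0.7, -1.2]
    - [0, 7.8, 0.85, -1.7]
    - [0, 9.1, 1, -2.16]

```text
clock: 19.22
tcp_pos: [572.7, 6.0, 236.4]
tool_rot: [2.965, 1.553, 2.847]
wrist_force: [0.7, -0.4, -0.1]
gripper_width: 15.1
```

```bash
python3 st.py 608 77.5 240
```

```text
[-0.06  0.34  0.01  1.74 -0.01  1.08 -0.16] 19.2167 [572.67   5.95 236.37] zang -6.75 toolx [-0.0173  0.0053 -0.9998] w 15.1 F [ 0.66 -0.42 -0.07] M [-0.05 -0.04  0.04]
[-0.129  2.507  0.887]
```

play_rows:
  targets:
    - [0, 1, 0.3, 0]
    - [0, 2, 0.65, 0]
    - [0, 2.4, 0.85, 0]
    - [0, 2.5, 0.88, 0]
    - [0, 2.5, 0.88, 0]
    - [0, 2.5, 0.88, 0]
    - [0, 2.5, 0.88, 0]

```text
clock: 19.8
tcp_pos: [608.0, 71.8, 237.8]
tool_rot: [3.035, 1.555, 2.912]
wrist_force: [-0.3, 0.2, -1.1]
gripper_width: 15.4
```

```bash
python3 st.py;  python3 - <<'E'
from plant import robot
from h import *
d=robot.get_image("wrist"); np.savez("wg.npz",**d);cv2.imwrite("pics/wg.png",d["frame"][:,:,::-1])
E
```

```text
[-0.15  0.4  -0.01  1.64 -0.    1.11 -0.28] 19.8 [608.01  71.82 237.76] zang -7.07 toolx [-0.0151  0.0035 -0.9999] w 15.4 F [-0.27  0.22 -1.11] M [-0.03 -0.07 -0.02]
```

View pics/wg.png

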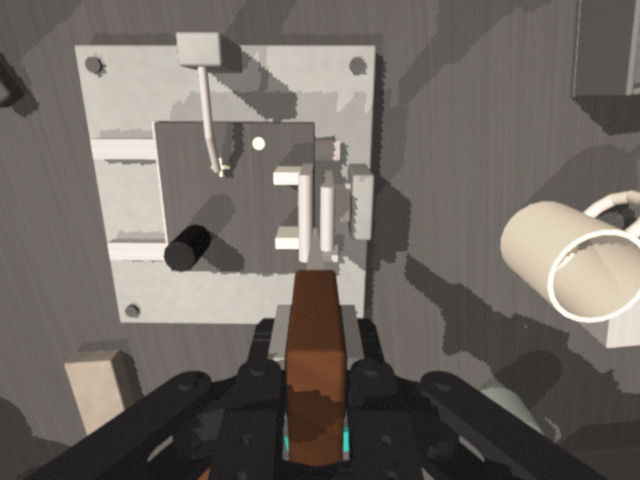

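Run:
```python
from h import *
a=cv2.imread("pics/wg.png");cv2.imwrite("pics/wgc.png",cv2.resize(a[150:290,265:375],None,fx=5,fy=4.2,interpolation=cv2.INTER_CUBIC))
b=cv2.imread("pics/wl.png");cv2.imwrite("pics/wlc.png",cv2.resize(b[190:290,265:375],None,fx=5,fy=4.2,interpolation=cv2.INTER_CUBIC))
```

```text
(no output)
```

View pics/wgc.png

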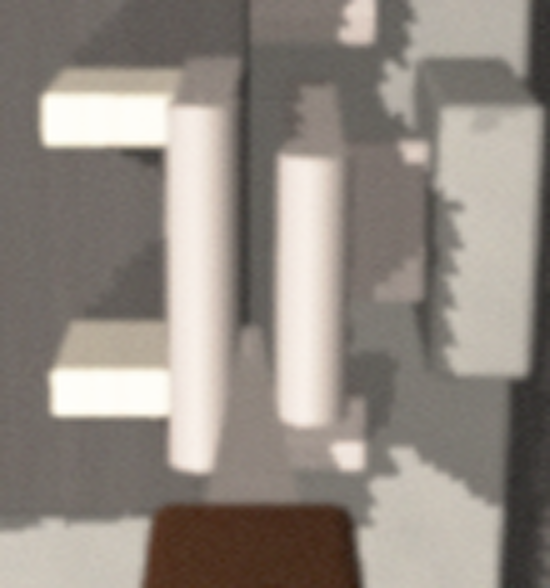

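View pics/wlc.png

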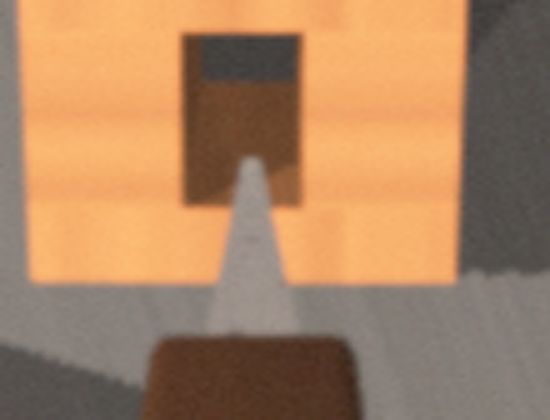

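Run:
```python
from h import *
d=load("wg.npz")
tip=px2w(d,265+250/5-.4,150+332/4.2-.4,150);print("tip",tip,rest(tip), "tool",rest(np.array([608.01,71.82,0])))
for (x,y) in ((240,130),(238,200),(236,280),(277,170),(277,250),(279,400)):
  print((x,y),rest(px2w(d,265+x/5-.4,150+y/4.2-.4,108)).round(1))
W=cloud(d);Q=((W.reshape(-1,3)[:,:2]-o0)@Rr).reshape(480,640,2)
for v in (180,195,210,222):
  z=W[v,:,2];q=Q[v,:,0]; u=np.arange(640)
  l=(z>107)&(z<116)&(u>290)&(u<317);s=(z>107)&(z<116)&(u>317)&(u<340)
  print(v,q[l].min().round(1),q[l].max().round(1),q[s].min().round(1),q[s].max().round(1), u[l].min(),u[l].max(),u[s].min(),u[s].max())
m=(W[...,2]>107)&(W[...,2]<116);
v,u=np.nonzero(m);qq=Q[m]
for nm,k in (("lip",(u>297)&(u<312)&(v>150)&(v<265)),("stop",(u>320)&(u<336)&(v>150)&(v<265))): print(nm,qq[k].min(0),qq[k].max(0))
```

```text
tip [609.09845951  84.03591638 150.        ] [ 65.66477357  14.22772122 150.        ] tool [66.05177897  1.96951646  0.        ]
(240, 130) [ 63.7  34.4 108. ]
(238, 200) [ 63.4  23.2 108. ]
(236, 280) [ 63.   10.1 108. ]
(277, 170) [ 68.6  28.  108. ]
(277, 250) [ 68.6  15.1 108. ]
(279, 400) [ 68.8 -10.3 108. ]Traceback (most recent call last):
  File "<stdin>", line 10, in <module>
    return umr_minimum(a, axis, None, out, keepdims, initial, where)
ValueError: zero-size array to reduction operation minimum which has no identity
```

play_rows:
  targets:
    - [0, 0.1, 0.01, 0]
    - [0, 0.2, 0.02, 0]
    - [0, 0.22, 0.02, 0]
    - [0.3, 0.22, 0.02, 0]
    - [0.6, 0.22, 0.03, 0]
    - [0.8, 0.22, 0.03, 0]
    - [0.8, 0.22, 0.03, 0]
    - [0.8, 0.22, 0.03, 0]

```text
clock: 20.52
tcp_pos: [609.4, 80.4, 213.3]
tool_rot: [2.989, 1.554, 2.868]
wrist_force: [0.3, -0.9, -1.0]
gripper_width: 15.5
```

```bash
cat > lk.py <<'E'
import sys
from plant import robot
from h import *
k=sys.argv[1]
d=robot.get_image("wrist"); np.savez(f"wg{k}.npz",**d);cv2.imwrite(f"pics/wg{k}.png",d["frame"][:,:,::-1])
a=cv2.imread(f"pics/wg{k}.png");cv2.imwrite(f"pics/wgc{k}.png",cv2.resize(a[140:290,255:385],None,fx=5,fy=4,interpolation=cv2.INTER_CUBIC))
E
python3 st.py; python3 lk.py 2
```

```text
[-0.16  0.43 -0.02  1.66 -0.    1.07 -0.29] 20.5167 [609.43  80.42 213.31] zang -6.92 toolx [-0.0157  0.0044 -0.9999] w 15.5 F [ 0.28 -0.89 -0.96] M [-0.01 -0.07 -0.01]
```

View pics/wgc2.png

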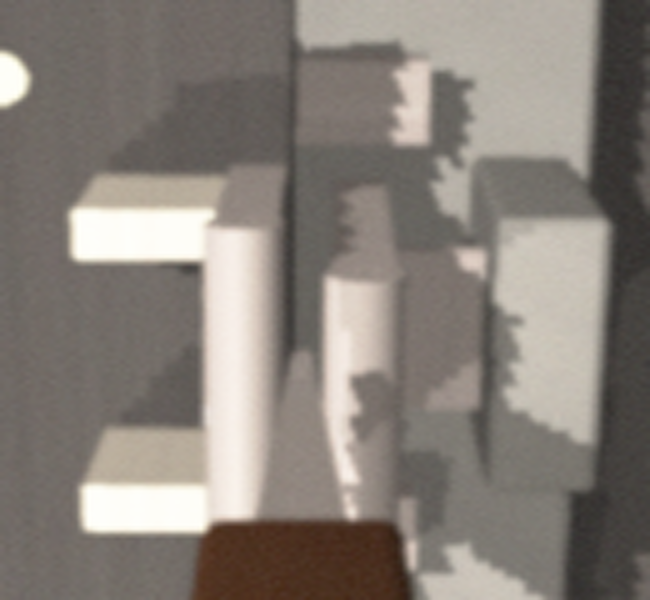

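play_rows:
  targets:
    - [0.1, -0.05, 0, 0]
    - [0.3, -0.05, 0, 0]
    - [0.5, -0.05, 0.01, 0]
    - [0.7, -0.05, 0.01, 0]
    - [0.9, -0.05, 0.01, 0]
    - [1.1, -0.05, 0.02, 0]
    - [1.25, -0.05, 0.02, 0]
    - [1.25, -0.05, 0.02, 0]

```text
clock: 21.23
tcp_pos: [609.1, 79.2, 175.3]
tool_rot: [2.991, 1.554, 2.87]
wrist_force: [-0.3, -0.1, -0.8]
gripper_width: 15.2
```

```bash
python3 st.py; python3 lk.py 3
```

```text
[-0.16  0.47 -0.02  1.69  0.    0.99 -0.29] 21.2333 [609.07  79.18 175.33] zang -6.91 toolx [-0.016   0.0045 -0.9999] w 15.2 F [-0.33 -0.15 -0.84] M [0. 0. 0.]
```

View pics/wgc3.png

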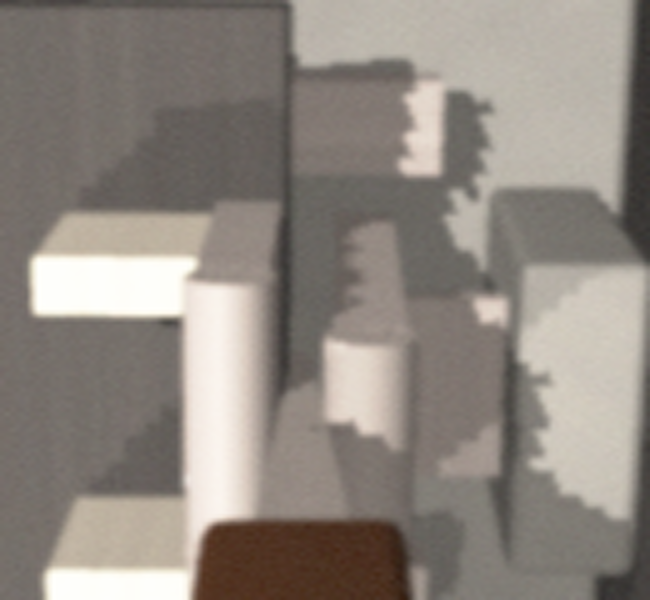

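play_rows:
  targets:
    - [0.1, 0, 0, 0]
    - [0.2, 0, 0, 0]
    - [0.3, 0, 0, 0]
    - [0.35, 0, 0, 0]
    - [0.35, 0, 0, 0]
    - [0.35, 0, 0, 0]

```text
clock: 21.78
tcp_pos: [609.5, 79.4, 166.0]
tool_rot: [2.945, 1.556, 2.824]
wrist_force: [-1.7, 0.9, -1.3]
gripper_width: 15.5
```

```bash
python3 st.py
```

```text
[-0.16  0.48 -0.02  1.7   0.    0.97 -0.29] 21.7833 [609.48  79.36 166.03] zang -6.91 toolx [-0.0145  0.0048 -0.9999] w 15.5 F [-1.72  0.92 -1.26] M [ 0.07  0.45 -0.03]
```

play_rows:
  targets:
    - [0.08, 0, 0, 0]
    - [0.16, 0, 0, 0]
    - [0.2, 0, 0, 0]
    - [0.2, 0, 0, 0]
    - [0.2, 0, 0, 0]

```text
clock: 22.2
tcp_pos: [609.4, 79.4, 160.0]
tool_rot: [2.942, 1.556, 2.821]
wrist_force: [-2.1, 0.9, -1.8]
gripper_width: 15.5
```

```bash
python3 st.py; python3 lk.py 4
```

```text
[-0.16  0.49 -0.02  1.71  0.    0.96 -0.29] 22.2 [609.42  79.39 160.01] zang -6.91 toolx [-0.0145  0.0048 -0.9999] w 15.5 F [-2.12  0.89 -1.79] M [ 0.16  0.72 -0.03]
```

View pics/wgc4.png

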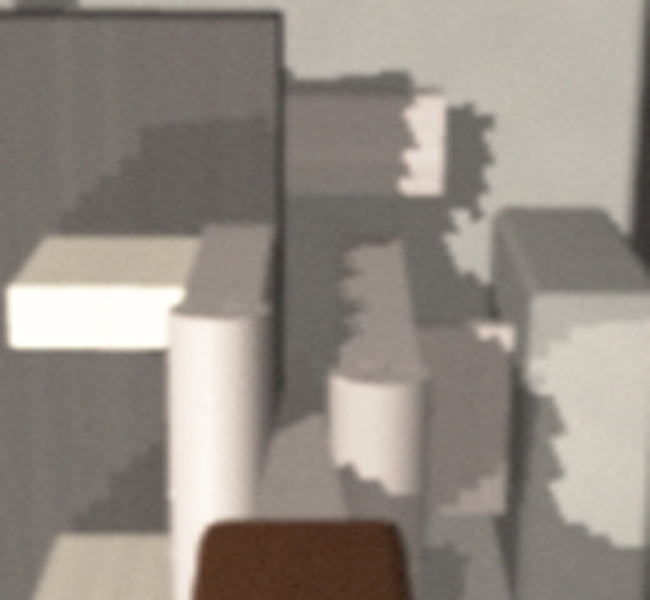

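play_rows:
  targets:
    - [0, 0, -0.03, 0]
    - [0, 0, -0.03, 0]
    - [0, 0, -0.03, 0]
    - [0, 0, -0.03, 0]

```text
clock: 22.58
tcp_pos: [609.0, 79.3, 160.5]
tool_rot: [2.923, 1.557, 2.803]
wrist_force: [-2.6, -0.3, -2.2]
gripper_width: 15.1
```

```bash
python3 st.py
```

```text
[-0.16  0.48 -0.02  1.71  0.    0.96 -0.29] 22.5833 [608.98  79.33 160.45] zang -6.92 toolx [-0.0135  0.0047 -0.9999] w 15.1 F [-2.62 -0.33 -2.19] M [ 0.03  0.41 -0.02]
```

play_rows:
  targets:
    - [0.08, 0, 0, 0]
    - [0.16, 0, 0, 0]
    - [0.2, 0, 0, 0]
    - [0.2, 0, 0, 0]
    - [0.2, 0, 0, 0]

```text
clock: 23.0
tcp_pos: [609.1, 79.5, 154.3]
tool_rot: [2.907, 1.557, 2.786]
wrist_force: [-0.5, -0.1, -1.4]
gripper_width: 15.6
```

```bash
python3 st.py
```

```text
[-0.16  0.49 -0.02  1.71  0.    0.95 -0.29] 23.0 [609.07  79.51 154.35] zang -6.91 toolx [-0.0131  0.0049 -0.9999] w 15.6 F [-0.54 -0.12 -1.4 ] M [ 0.1   0.23 -0.05]
```

play_rows:
  targets:
    - [0.07, 0, 0, 0]
    - [0.14, 0, 0, 0]
    - [0.15, 0, 0, 0]
    - [0.15, 0, 0, 0]

```text
clock: 23.33
tcp_pos: [609.1, 79.5, 150.1]
tool_rot: [2.897, 1.557, 2.777]
wrist_force: [-1.0, -0.0, 1.1]
gripper_width: 15.6
```

```bash
python3 st.py
```

```text
[-0.16  0.5  -0.02  1.72  0.    0.94 -0.29] 23.3333 [609.14  79.52 150.06] zang -6.91 toolx [-0.0128  0.0049 -0.9999] w 15.6 F [-0.96 -0.02  1.13] M [0.1  0.15 0.01]
```

play_rows:
  targets:
    - [0.07, 0, 0, 0]
    - [0.14, 0, 0, 0]
    - [0.15, 0, 0, 0]
    - [0.15, 0, 0, 0]

```text
clock: 23.67
tcp_pos: [609.2, 79.5, 145.6]
tool_rot: [2.889, 1.557, 2.768]
wrist_force: [-0.3, -0.6, 1.4]
gripper_width: 15.3
```

```bash
python3 st.py; python3 lk.py 5
```

```text
[-0.16  0.5  -0.02  1.72  0.    0.93 -0.29] 23.6667 [609.22  79.52 145.61] zang -6.91 toolx [-0.0125  0.0049 -0.9999] w 15.3 F [-0.27 -0.56  1.38] M [ 0.05 -0.05 -0.08]
```

View pics/wg5.png

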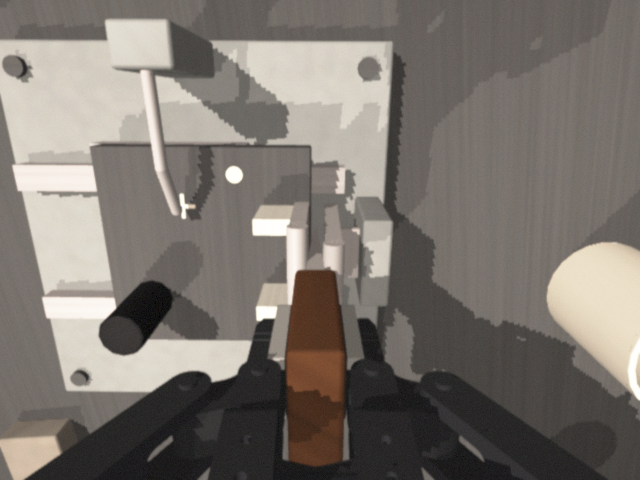

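```bash
cat > gp.py <<'E'
import sys
from h import *
for k in sys.argv[1:]:
  d=load(f"wg{k}.npz")
  W=cloud(d);Q=((W.reshape(-1,3)[:,:2]-o0)@Rr).reshape(480,640,2)
  m=(W[...,2]>108.5)&(W[...,2]<116)&(Q[...,1]>5)&(Q[...,1]<40)&(Q[...,0]>45)&(Q[...,0]<90)&(np.arange(480)[:,None]<262)
  x=Q[...,0][m];y=Q[...,1][m]
  h=[]
  L=x<66.3;S=x>66.3
  f=lambda a:np.round([np.percentile(a,2),np.percentile(a,98),np.median(a)],2)
  print(k,L.sum(),f(x[L]),S.sum(),f(x[S]) if S.sum()>5 else '', "y max lip,stop",y[L].max().round(1),y[S].max().round(1) if S.any() else '')
E
python3 gp.py "" 2 3 4 5
python3 - <<'E'
from h import *
a=cv2.imread("pics/wg5.png");cv2.imwrite("pics/wgc5.png",cv2.resize(a[185:285,265:405],None,fx=5,fy=5,interpolation=cv2.INTER_CUBIC))
E
```

```text
698 [54.24 63.28 58.82] 520 [69.24 77.92 73.26] y max lip,stop 38.4 30.4
2 799 [54.17 63.46 58.73] 606 [68.98 78.1  73.32] y max lip,stop 38.7 30.7
3 923 [54.19 64.27 58.91] 646 [67.94 77.98 73.63] y max lip,stop 38.9 30.9
4 849 [54.31 65.01 59.17] 563 [67.49 79.19 74.28] y max lip,stop 39.0 30.8
5 712 [54.3  63.43 58.99] 360 [70.76 79.9  75.29] y max lip,stop 39.0 30.9
```

View pics/wgc5.png

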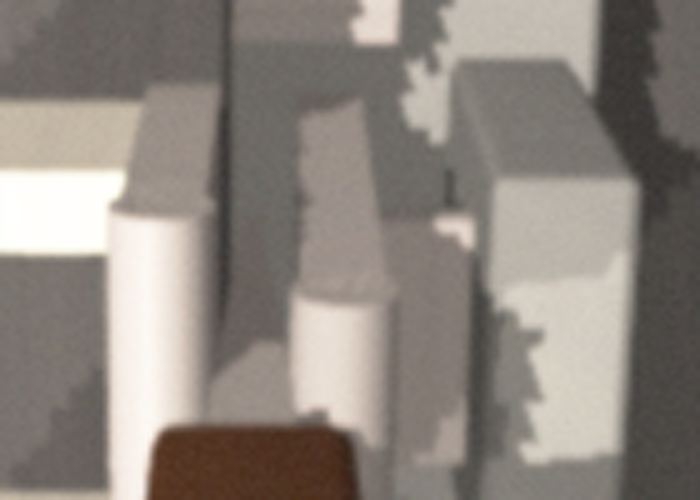

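play_rows:
  targets:
    - [0.04, 0, 0, 0]
    - [0.04, 0, 0, 0]
    - [0.04, 0, 0, 0]
    - [0.04, 0, 0, 0]
    - [0.04, 0, 0, 0]
    - [0.04, 0, 0, 0]
    - [0.04, 0, 0, 0]

```text
clock: 24.3
tcp_pos: [609.2, 79.5, 144.5]
tool_rot: [2.885, 1.557, 2.765]
wrist_force: [2.4, 0.2, 3.8]
gripper_width: 15.4
```

```bash
python3 st.py; python3 lk.py 6; python3 gp.py 5 6
python3 - <<'E'
from plant import robot
from h import *
a=cv2.imread("pics/wg6.png");
d=robot.get_image("scene"); b=d["frame"][:,:,::-1]
c=np.hstack([cv2.resize(a[160:260,120:240],(400,400),interpolation=cv2.INTER_CUBIC),cv2.resize(np.ascontiguousarray(b[190:330,340:480]),(400,400),interpolation=cv2.INTER_CUBIC)])
cv2.imwrite("pics/fin.png",c)
E
python3 st.py
```

```text
[-0.16  0.5  -0.02  1.72  0.    0.93 -0.29] 24.3 [609.23  79.5  144.51] zang -6.92 toolx [-0.0125  0.0049 -0.9999] w 15.4 F [2.39 0.2  3.82] M [-0.   -0.43 -0.07]
5 712 [54.3  63.43 58.99] 360 [70.76 79.9  75.29] y max lip,stop 39.0 30.9
6 694 [54.41 63.43 59.04] 349 [71.16 80.21 75.61] y max lip,stop 38.9 31.0
[-0.16  0.5  -0.02  1.72  0.    0.93 -0.29] 24.4 [609.19  79.51 144.5 ] zang -6.91 toolx [-0.0125  0.0049 -0.9999] w 15.1 F [2.   0.17 4.33] M [-0.02 -0.54 -0.05]
```

View pics/fin.png

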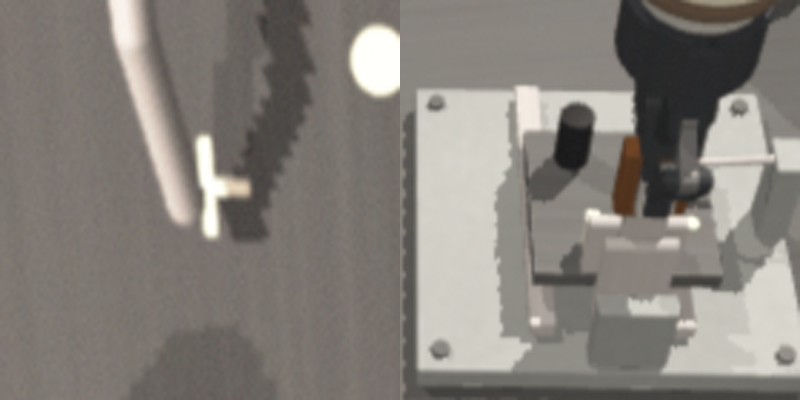

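play_rows:
  targets:
    - [0, 0, 0.02, 0]
    - [0, 0, 0.02, 0]
    - [0, 0, 0.02, 0]
    - [0, 0, 0.02, 0]
    - [0, 0, 0.02, 0]
    - [0, 0, 0.02, 0]

```text
clock: 24.9
tcp_pos: [609.3, 79.5, 144.4]
tool_rot: [2.919, 1.556, 2.798]
wrist_force: [0.6, 1.0, 5.2]
gripper_width: 15.4
```

```bash
python3 st.py; python3 lk.py 7; python3 gp.py 6 7; python3 st.py
python3 - <<'E'
from h import *
for k in ("2","5","7"):
  d=load(f"wg{k}.npz"); f=cv2.cvtColor(d["frame"],cv2.COLOR_RGB2HSV).astype(int)
  W=cloud(d);q=((W[...,:2]-o0)@Rr)
  m=(f[...,2]>205)&(f[...,1]<40)&(abs(W[...,2]-60)<5)&(q[...,0]>10)&(q[...,0]<32)&(q[...,1]>40)&(q[...,1]<66)
  v,u=np.nonzero(m);print("dot-30,18:",k,m.sum(),rest(px2w(d,u.mean(),v.mean(),60))[:2]-[30,18])
E
```

```text
[-0.16  0.5  -0.02  1.72  0.    0.93 -0.29] 24.9 [609.27  79.49 144.39] zang -6.91 toolx [-0.0136  0.0049 -0.9999] w 15.4 F [0.55 0.95 5.24] M [-0.06 -0.23 -0.01]
6 694 [54.41 63.43 59.04] 349 [71.16 80.21 75.61] y max lip,stop 38.9 31.0
7 691 [54.34 63.43 59.04] 341 [71.19 80.24 75.64] y max lip,stop 38.8 30.9
[-0.16  0.5  -0.02  1.72  0.    0.93 -0.29] 24.95 [609.27  79.49 144.38] zang -6.91 toolx [-0.0136  0.0049 -0.9999] w 15.5 F [1.1  0.44 4.71] M [ 0.05 -0.2  -0.01]
dot-30,18: 2 143 [-8.13747883 35.95323922]
dot-30,18: 5 236 [-8.10604085 35.88216517]
dot-30,18: 7 233 [-8.17738919 35.86307612]
```

```bash
python3 -c "
from plant import robot
print(robot.job_done())"; python3 st.py
```

```text
the job is handed in; nothing more can be done
None
the job is handed in; nothing more can be done
```

I ran the whole sequence and handed the job in at about 25 s of the 64 s allowed. No verdict is reported, so the figures below are my own measurements.

**What I did**
- **Dot:** I dragged the carrier by its knob until the dot stood under the pointer, within about 1 mm, and paused there for 0.5 s.
- **Cross:** I moved on to the cross and let go. The plate gap then measured about 2.4 mm too wide, so I gripped the knob again, nudged the carrier 1.5 mm and let go again.
- **Feeler:** I took the brown-handled feeler out of its block (not the pink or turquoise one). I lowered it into the gap in small steps, re-centring it by the wrist force.

**Last checks**
- **Cross:** about 1 mm from the pointer. It did not move during the insertion.
- **Stop plate:** pushed back about 2.1 mm.
- **Forces:** about 5 to 6 N of upward drag, allowing for the feeler's weight. The sideways force was about 1 N, so both plates are pressed.
- **Feeler:** gripped at 15.5 mm opening, the tip about 55 mm below the plate tops and close to the stop plate's middle.

**What disagreed or went wrong**
- **Cross position:** the two ways of locating the cross, by sight of the pointer tip and by the gap width, differed by about 1.5 mm. I settled between them.
- **Cross, first release:** the cross was then about 1 to 2.4 mm off, depending on the method, so that step may have been met there or only at the second release.
- **Wrist turn:** my first turn for the feeler ran against the last joint's range. I turned the other way, which left the tool tilted by about 0.8°.

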